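# Stack a bracket in its welding jig

### The arm

A 6-joint arm with a two-finger parallel gripper is mounted at the origin on the work surface. World frame = base frame: x ahead of the robot, y to its left, z up, the work surface at z = 0. Lengths are in m, angles in rad, forces in N, time in s.
With the tool pointing down it reaches from about 0.35 to 0.775 m from the base axis. Payload 7.3 kg.
Tool frame: the origin (TCP) lies on the centre line of the jaws, within the pads' length; the fingertips stand ahead of it and the grasp point (between the pads) lies 11 mm behind it (robot.nose_length is the z of the fingertips in the tool frame, in m); z points along the fingers, y is the line along which they close (so a half turn about z gives the same grasp; the last joint's range is limited). The gripper opens to 92 mm and grips with 3 to 60 N. Pads are 19 mm wide; open, the fingers measure 130 mm over their backs; the gripper's body (75 mm by 190 mm) begins 47 mm behind the grasp point.
Start: joints at [0.98, 0.342, 1.524, -0, 1.275, -0.146], TCP at [0.226, 0.474, 0.235] pointing down, gripper open.
Joint ranges: [-2.53, 2.53], [-0.77, 2.02], [0.04, 2.7], [-1, 4.14], [0.28, 2.66], [-3.11, 3.11]. Speed limits (rad/s): [2.57, 2.57, 3.14, 3.14, 3.14, 3.14].

### API

Orientations are given as [roll, pitch, yaw] about the fixed x, y, z axes, in that order (R = Rz(yaw) Ry(pitch) Rx(roll)).
In Python, from cell import robot, cams gives the robot as it stands. The module is installed in compiled form; this text tells all that it offers.
- The arm moves only by the tool carry_out, never from a script. Its argument "deltas" is a list of rows, each a list of 7 numbers: the shift along the tool's x, y, z in cm, then the turn, a rotation vector about the tool's x, y, z in rad, then the opening, from 0 (shut) to 1 (fully open). A call has exactly 8 rows; each row shifts and turns the commanded pose from where the row before left it, along the tool's axes as they then stand; what a row does not reach is not made up. A row lasts 1/12 s, in which the tool goes at most 41.7 mm and 7.16 degrees, less where a joint would pass 70% of its speed; a pose out of reach is approached as far as the arm can. A call is refused whole if a number of a shift passes 4.17 or a number of a turn 0.125, either way. A call with a gripper value outside its range is refused whole. The fingers move at their own pace and stop on an object; "force" is the grip in N (left out, the last holds). Time passes only in rows, so rows that do not move let the fingers close, or fill a call up. It gives the time, the measured TCP pose, the force, the opening and the grip force at its end, in the units of the state.
- robot.observe(): the state, without advancing time (a new reading comes with each control period).
- cams.read_camera(name): name is "side" or "top"; returns a dict with "image" (400x640x3 uint8, blue, green, red), "depth" (400x640 float32, m along the optical axis (not along the pixel's ray), 0 where there is no reading), "fx", "fy", "cx", "cy" (pixels), "world_to_cam" (4x4, takes a point from world to camera coordinates). Camera axes: x right, y up, looking along -z (the intrinsics and any distortion apply to the point x, -y, -z); pixel columns grow to the right and rows downward; lengths in m; the calibration is good to about 2 mm. A picture is of the moment at which its call begins.
- robot.hand_in(): hands the job in; it is judged then, once.
The state is a dict: "time": time; "qpos": joint angles; "qvel": joint speeds; "joint_efforts": joint torques, N m; "tool_pos": TCP position; "tool_rot": TCP orientation; "contact_force": force on the tool from outside, world axes, zero at the start; "torque": the same for the moment, N m; "opening": finger opening in m; "grip_force": force on a finger pad.
Only numpy, scipy, OpenCV 4.12 (cv2) and the standard library are available. Lean on these libraries where they do the work, as an engineer would, in place of code of your own. Each camera call takes 0.05 s, during which the arm holds its last target. There are 200 camera calls.

### The job

Dry-stack the bracket in its jig, ready for tacking: lower the silver base plate, lug up, over the four jig posts so that it lies flat on the post shoulders. On the plate stand the red square tube, square with the plate, centred on the half beside the jig's yellow end, and the green pipe centred on the other half; then lay the blue bar flat across the tops of both, lengthwise over the plate and centred, and stand the brass bush on the middle of the bar. Leave the orange magnet and the rusty offcut where they lie.

Things in the scene. Friction and masses are not known exactly. Their poses are not given: they have to be found in the camera images.
- jig_seat (a point): Welding jig, fixed: dark base 176 x 96 x 12 mm, yellow block (20 x 60) at its +x end, four posts at x +-68, y +-36 mm. Each has a 20 mm wide shoulder, its top 30 mm above the bench, then a brass pin, diameter 10, rising 20 mm above the shoulder, its top 8 mm tapered to 4 mm. This point: centre between the posts at shoulder height; x along the jig to the yellow end, z up.
- plate_lug (a point): Silver plate, loose, flat, 160 (x) x 96 (y) x 5 mm, 0.62 kg; 14 mm square holes at x +-68, y +-36 mm; central upright lug 30 (x) x 10 (y) mm, 40 mm tall above the plate. Fits the posts either way round. This point: the lug's centre, 25 mm above the plate's underside, 20 above its upper face. Each half of the upper face, lug to end, is centred 48 mm from this point along x.
- tube_center (a point): Red square steel tube standing on end, loose, 40 x 40 mm outside, 60 mm tall, hollow with 4 mm walls, 0.22 kg. This point is its centre, half-way up; z up along the tube, x and y square to its sides.
- pipe_mid (a point): Green round pipe standing on end, loose, 42 mm outside diameter, 60 mm tall, 4 mm wall, 0.2 kg. This point is its centre, half-way up; z up along the pipe.
- bar_center (a point): Blue rectangular box-section bar lying flat, loose, 130 mm long (x), 30 mm wide (y), 20 mm high (z), 0.26 kg. This point is its centre, half-way up.
- bush_mid (a point): Brass bush standing on end, loose, 30 mm outside diameter, 16 mm bore, 30 mm tall, 0.1 kg. This point is its centre, half-way up; z up along the bore.
- magnet: Orange welding magnet with steel edges, 70 x 52 x 24 mm, loose on the bench, to be left alone. Origin under its centre, x along its length.
- offcut: Rusty brown angle-iron offcut, 90 mm long (x), 40 x 40 mm legs, loose on the bench, to be left alone. Origin under its centre.
There are look-alikes about, which are no part of the job. Leave any pink look-alike of the part that bears plate_lug alone. There is more than one size of the part that bears bush_mid; the job needs the smaller.

How it is judged:
At the end, for the whole second after the job is handed in: Plate on all shoulders, pins through (4 mm; 3 mm height; 0.06 rad). Tube (yellow half, square to 0.2 rad) and pipe (other half) upright, 48 mm from jig centre; bar level on both, centred, along jig to 0.15 rad (13 mm; 5 mm height). Bush upright within 12 mm of bar middle. All at rest (x of plate_lug in the frame of jig_seat between -0.004 and 0.004 m and y of plate_lug in the frame of jig_seat between -0.004 and 0.004 m and z of plate_lug in the frame of jig_seat between 0.022 and 0.028 m and angle between the x axis of plate_lug and the x axis of jig_seat, either way round below 0.06 rad and angle between plate_lug's own z axis and vertical below 0.04 rad and x of tube_center in the frame of jig_seat between 0.035 and 0.061 m and y of tube_center in the frame of jig_seat between -0.013 and 0.013 m and z of tube_center in the frame of jig_seat between 0.03 and 0.04 m and angle between each of tube_center, pipe_mid, bar_center, bush_mid's own z axis and vertical below 0.06 rad and (angle between the x axis of tube_center and the x axis of jig_seat, either way round below 0.2 rad or angle between the x axis of tube_center and the y axis of jig_seat, either way round below 0.2 rad) and x of pipe_mid in the frame of jig_seat between -0.061 and -0.035 m and y of pipe_mid in the frame of jig_seat between -0.013 and 0.013 m and z of pipe_mid in the frame of jig_seat between 0.03 and 0.04 m and x of bar_center in the frame of jig_seat between -0.013 and 0.013 m and y of bar_center in the frame of jig_seat between -0.013 and 0.013 m and z of bar_center in the frame of jig_seat between 0.07 and 0.08 m and angle between the x axis of bar_center and the x axis of jig_seat, either way round below 0.15 rad and horizontal distance between bush_mid and bar_center below 0.012 m and z of bush_mid in the frame of jig_seat between 0.095 and 0.105 m and linear speed of each of plate, tube, pipe, bar, bush below 0.02 m/s); the robot touches nothing.
It fails at once if the orange magnet is moved by more than 30 mm (distance of magnet from where it was at the start of the episode above 0.03 m).
It fails at once if the rusty angle offcut is moved by more than 30 mm (distance of offcut from where it was at the start of the episode above 0.03 m).
It also fails if it takes over 138 s, if anything falls off the work surface, if the arm or the gripper's body presses on something with over 40 N, if the wrist force passes 120 N, or if a joint passes its speed limit or range.

## Working session

There is one attempt and no reset: what is moved stays moved. The work goes in short steps, Python scripts to look and compute and a tool call to move; the robot and the scene stay as the last step left them, time stands still between calls to the robot, and variables do not carry over. Pictures are saved under pics/ and viewed, at most 14 in all, crops included, and the job is handed in when it is done.

Besides the shell and the picture viewer there is one more tool, called after ">>>" as name([rows], argument=value, ...), one row to a line, values as JSON. carry_out: Moves the arm, as the interface text tells. Its arguments: {"type":"object","properties":{"deltas":{"type":"array","items":{"type":"array","items":{"type":"number"}}},"force":{"type":"number"}},"required":["deltas"]}

```bash
mkdir -p pics
cat > h.py <<'E'
import numpy as np, cv2
from cell import robot, cams
def snap(n,tag):
    c=cams.read_camera(n); cv2.imwrite(f'pics/{tag}.png',c['image']); np.savez(f'pics/{tag}.npz',**c); return c
def load(tag): return dict(np.load(f'pics/{tag}.npz'))
def cloud(c):
    v,u=np.mgrid[:400,:640]; d=c['depth']
    P=np.stack([(u-c['cx'])/c['fx']*d,-(v-c['cy'])/c['fy']*d,-d,np.ones_like(d)],-1)
    return (P@np.linalg.inv(c['world_to_cam']).T)[...,:3]
E
python3 - <<'E'
from h import *
for n in('top','side'):
    c=snap(n,n+'0'); print(n,c.keys(),np.linalg.inv(c['world_to_cam'])[:3].round(3),c['fx'],c['cx'],c['cy'],(c['depth']==0).mean())
s=robot.observe(); print(s, robot.nose_length)
E
```

```text
top dict_keys(['image', 'depth', 'fx', 'fy', 'cx', 'cy', 'world_to_cam']) [[ 0.02   0.978 -0.208  0.194]
 [-1.     0.018 -0.01   0.008]
 [-0.006  0.208  0.978  1.089]] 419.0133213269195 318.0368752545901 200.9398315290654 0.003890625
side dict_keys(['image', 'depth', 'fx', 'fy', 'cx', 'cy', 'world_to_cam']) [[ 0.817  0.305 -0.489 -0.148]
 [-0.576  0.447 -0.684 -0.818]
 [ 0.01   0.841  0.541  0.702]] 370.6065085927894 318.9600703443245 194.69880990685348 0.00394140625
{'time': 0.1, 'qpos': array([ 9.80018014e-01,  3.42644187e-01,  1.52489555e+00, -1.08662345e-05,
        1.27537284e+00, -1.46008814e-01]), 'qvel': array([ 9.57593690e-06, -1.22500039e-03, -1.71910045e-03, -3.24307453e-04,
        1.42102625e-03,  8.19541452e-04]), 'joint_efforts': array([ 1.10869158e-03, -4.32002664e+01, -2.44695497e+01,  7.19194184e-02,
        5.25684224e-02, -8.27238591e-05]), 'tool_pos': array([0.22568081, 0.4736495 , 0.23412809]), 'tool_rot': array([-3.14028527e+00, -1.81755186e-04,  2.69682621e+00]), 'contact_force': array([0.87487684, 0.47999948, 0.31943839]), 'torque': array([-0.00511641,  0.00199045,  0.01094255]), 'grip_force': 0.0, 'opening': 0.09180486369392188} 0.008
```

View pics/top0.png

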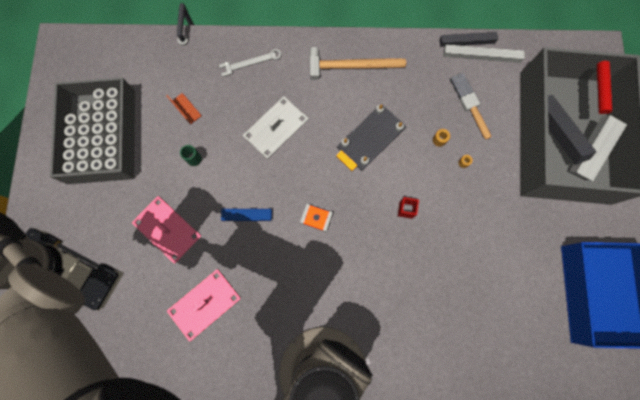

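View pics/side0.png

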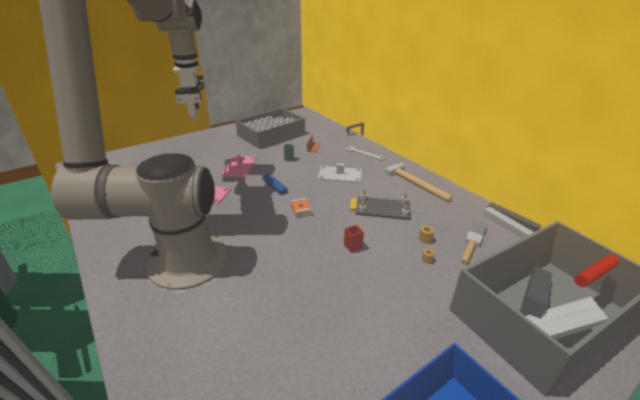

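Candidates (top view):
- Plate: silver (276,127). The pink ones at (166,229) and (204,304) are the look-alikes.
- Bush: small (466,160), large (442,137).
- Tube: red (408,207). The red rod in the bin at (604,87) is not it.
- Pipe: green (191,155).
- Bar: blue (247,214). The blue bin is not it.
- Jig: (371,138), with its yellow end at (346,160).

Next I'll take a close crop and measure.

```bash
cat >> h.py <<'E'
def top_of(c,box,zlo,zhi,name='',P=None):
    P=cloud(c) if P is None else P
    u0,v0,u1,v1=box; Q=P[v0:v1,u0:u1].reshape(-1,3); Q=Q[(Q[:,2]>zlo)&(Q[:,2]<zhi)]
    r=cv2.minAreaRect((Q[:,:2]*1000).astype(np.float32))
    print(name,len(Q),'mean',Q.mean(0).round(4),'rect c',np.round(r[0],1),'size',np.round(r[1],1),'ang',round(r[2],1)); return Q
E
python3 - <<'E'
from h import *
c=load('top0'); P=cloud(c); np.set_printoptions(suppress=True)
print('bench z', P[240:280,450:520,2].mean(), P[240:280,450:520,2].std(), P[100:130,215:240,2].mean())
top_of(c,(235,90,315,162),.003,.02,'plate',P)
top_of(c,(235,90,315,162),.03,.06,'lug',P)
top_of(c,(330,95,412,175),.006,.02,'jigbase',P)
Q=top_of(c,(330,95,412,175),.025,.06,'posts',P)
k=cv2.kmeans(Q[:,:2].astype(np.float32),4,None,(3,50,1e-6),5,cv2.KMEANS_PP_CENTERS)[2];print(k)
top_of(c,(395,190,422,222),.052,.07,'tube',P)
top_of(c,(175,140,206,170),.052,.07,'pipe',P)
top_of(c,(215,200,278,226),.013,.03,'bar',P)
top_of(c,(455,150,478,172),.015,.05,'bush s',P)
top_of(c,(430,125,454,150),.02,.05,'bush L',P)
top_of(c,(298,200,336,234),.015,.05,'magnet',P)
im=cv2.resize(c['image'][85:245,160:490],None,fx=2.42,fy=2.42,interpolation=cv2.INTER_CUBIC)
cv2.imwrite('pics/crop1.png',im)
E
```

```text
bench z 0.0023872783925564115 0.061712250614111376 0.004879359108520188
plate 1329 mean [0.633  0.1403 0.0051] rect c [636.6 144. ] size [207.2 217.8] ang 2.1
lug 60 mean [0.6315 0.1397 0.0414] rect c [633.  139.6] size [11.6 29. ] ang 47.5
jigbase 2136 mean [ 0.6013 -0.1175  0.0112] rect c [ 602.  -116.8] size [ 96.9 197.5] ang 46.1
posts 172 mean [ 0.6056 -0.1238  0.0336] rect c [ 607.4 -123.1] size [ 90.8 154.5] ang 46.4
[[ 0.5333233  -0.10156679]
 [ 0.63031906 -0.19527298]
 [ 0.68071574 -0.14369398]
 [ 0.5825738  -0.05001567]]
tube 124 mean [ 0.4065 -0.2122  0.058 ] rect c [ 406.8 -212.4] size [40.3 40.4] ang 81.6
pipe 97 mean [0.5371 0.3571 0.0577] rect c [537.1 357.5] size [41.6 39.9] ang 46.2
bar 604 mean [0.3851 0.2052 0.0191] rect c [385.1 205.5] size [ 30.5 130.5] ang 0.8
bush s 104 mean [ 0.5388 -0.3703  0.0263] rect c [ 539.2 -371.1] size [28.3 29.9] ang 58.8
bush L 171 mean [ 0.6021 -0.3075  0.035 ] rect c [ 603.2 -308.7] size [37.6 39.3] ang 79.1
magnet 531 mean [0.3795 0.0226 0.0215] rect c [380.1  22.7] size [70.2 51.8] ang 72.0
```

View pics/crop1.png

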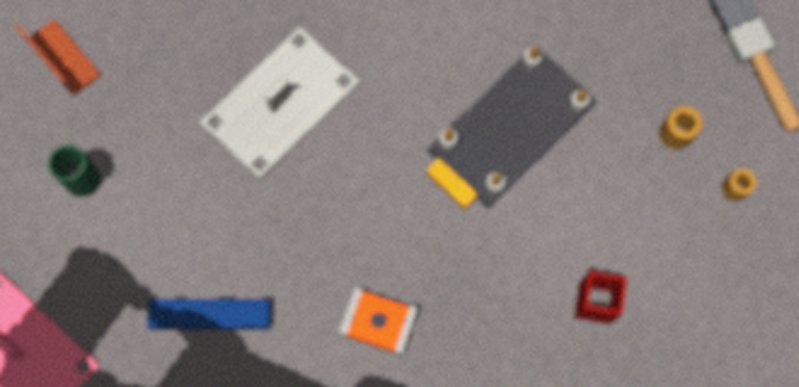

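```bash
cat >> h.py <<'E'
def mask_rect(P,im,box,f,name):
    u0,v0,u1,v1=box; p=P[v0:v1,u0:u1].reshape(-1,3); hsv=cv2.cvtColor(im,cv2.COLOR_BGR2HSV)[v0:v1,u0:u1].reshape(-1,3).astype(int)
    m=f(p,hsv); Q=p[m]; 
    # keep biggest blob
    M=m.reshape(v1-v0,u1-u0).astype(np.uint8); n,L,S,_=cv2.connectedComponentsWithStats(M); k=1+S[1:,4].argmax(); Q=p[(L==k).ravel()]
    r=cv2.minAreaRect((Q[:,:2]*1000).astype(np.float32)); print(name,len(Q),'mean',(Q.mean(0)*1000).round(1),'rect',np.round(r[0],1),np.round(r[1],1),round(r[2],2)); return Q
def plan(*wps,yaw0=None,p0=None):
    """waypoints (x,y,z,yawdeg): print turn about tool z, then tool shift in cm (after turn)"""
    s=robot.observe(); p=np.array(s['tool_pos'] if p0 is None else p0); y=s['tool_rot'][2] if yaw0 is None else yaw0
    print('t',round(s['time'],2),'p',p.round(4),'rot',s['tool_rot'].round(4),'F',s['contact_force'].round(1),'open',round(s['opening'],4),'grip',s['grip_force'])
    for w in wps:
        yt=np.deg2rad(w[3]); d=(yt-y+np.pi)%(2*np.pi)-np.pi; y=yt; q=np.array(w[:3]); e=(q-p)*100; p=q
        tx=np.cos(y)*e[0]+np.sin(y)*e[1]; ty=np.sin(y)*e[0]-np.cos(y)*e[1]
        print('turn z',round(-d,3),' shift cm',round(tx,2),round(ty,2),round(-e[2],2))
E
python3 - <<'E'
from h import *
for n,bp,bj in(('top',(235,90,315,162),(330,95,412,175)),('side',(310,155,370,185),(340,185,420,222))):
    c=load(n+'0');P=cloud(c);im=c['image']
    mask_rect(P,im,bp,lambda p,h:(h[:,2]>150)&(h[:,1]<60)&(p[:,2]>.0)&(p[:,2]<.012),n+' plate')
    mask_rect(P,im,bp,lambda p,h:(p[:,2]>.03)&(p[:,2]<.06),n+' lug')
    mask_rect(P,im,bj,lambda p,h:(h[:,2]<100)&(p[:,2]>.007)&(p[:,2]<.018),n+' base')
    u0,v0,u1,v1=bj
    for lo,hi in((.026,.033),(.037,.06)):
        Q=P[v0:v1,u0:u1].reshape(-1,3);Q=Q[(Q[:,2]>lo)&(Q[:,2]<hi)]
        k=cv2.kmeans(Q[:,:2].astype(np.float32),4,None,(3,50,1e-6),5,cv2.KMEANS_PP_CENTERS)[2]
        print(len(Q),(k*1000).round(1).tolist(),(k.mean(0)*1000).round(1))
plan((.63,.14,.12,137.5),(.63,.14,.017,137.5))
E
```

```text
top plate 1744 mean [632.2 140.8   4. ] rect [633.9 141.9] [102.6 166.9] 46.55
top lug 60 mean [631.5 139.7  41.4] rect [633.  139.6] [11.6 29. ] 47.49
top base 1781 mean [ 606.4 -122.9   11.1] rect [ 607.2 -122.9] [ 95.3 173.2] 46.12
108 [[582.5, -49.900001525878906], [680.7000122070312, -143.39999389648438], [630.5, -195.3000030517578], [533.2000122070312, -101.69999694824219]] [ 606.7 -122.6]
47 [[630.4000244140625, -195.6999969482422], [582.9000244140625, -50.099998474121094], [681.2000122070312, -144.3000030517578], [533.5, -101.5999984741211]] [ 607.  -122.9]
side plate 501 mean [632.7 140.4   5.7] rect [636.2 147. ] [115.6 165. ] 49.53
side lug 38 mean [629.3 140.8  40.8] rect [631.1 142.7] [15.3 27.3] 48.98
side base 105 mean [ 578.1 -155.2   10.6] rect [ 580.6 -150.7] [ 25.9 171.1] 46.6
76 [[627.5999755859375, -195.1999969482422], [580.0999755859375, -49.5], [677.2999877929688, -144.39999389648438], [531.7000122070312, -100.69999694824219]] [ 604.2 -122.4]
45 [[679.7999877929688, -142.8000030517578], [532.2000122070312, -100.80000305175781], [629.0, -194.89999389648438], [582.0, -49.5]] [ 605.7 -122. ]
t 0.1 p [0.2257 0.4736 0.2341] rot [-3.1403e+00 -2.0000e-04  2.6968e+00] F [0.9 0.5 0.3] open 0.0918 grip 0.0
turn z 0.297  shift cm -52.35 2.72 11.41
turn z -0.0  shift cm 0.0 0.0 10.3
```

>>> carry_out([
  [0, 0, 0, 0, 0, 0.1, 1],
  [0, 0, 0, 0, 0, 0.1, 1],
  [0, 0, 0, 0, 0, 0.1, 1],
  [-4.03, 0.21, 0.5, 0, 0, 0, 1],
  [-4.03, 0.21, 0.5, 0, 0, 0, 1],
  [-4.03, 0.21, 0.5, 0, 0, 0, 1],
  [-4.03, 0.21, 0.5, 0, 0, 0, 1],
  [-4.03, 0.21, 0.5, 0, 0, 0, 1],
], force=40)

```text
time: 0.77
tool_pos: [0.382, 0.3437, 0.2093]
tool_rot: [-3.141, -0.0, 2.397]
contact_force: [0.2, 0.7, -0.9]
opening: 0.0921
grip_force: 0.0
```

>>> carry_out([
  [-4.03, 0.21, 0.5, 0, 0, 0, 1],
  [-4.03, 0.21, 0.5, 0, 0, 0, 1],
  [-4.03, 0.21, 0.5, 0, 0, 0, 1],
  [-4.03, 0.21, 0.5, 0, 0, 0, 1],
  [-4.03, 0.21, 0.5, 0, 0, 0, 1],
  [-4.03, 0.21, 0.5, 0, 0, 0, 1],
  [-4.03, 0.21, 0.5, 0, 0, 0, 1],
  [-4.03, 0.21, 0.5, 0, 0, 0, 1],
])

```text
time: 1.43
tool_pos: [0.6306, 0.1373, 0.169]
tool_rot: [-3.141, -0.001, 2.397]
contact_force: [0.6, 0.9, 0.4]
opening: 0.0914
grip_force: 0.0
```

```bash
python3 -c "
from h import *
plan((.6315,.14,.08,137),(.6315,.14,.017,137))"
```

```text
t 1.43 p [0.6306 0.1373 0.169 ] rot [-3.1410e+00 -7.0000e-04  2.3966e+00] F [0.6 0.9 0.4] open 0.0914 grip 0.0
turn z 0.006  shift cm 0.12 0.26 8.9
turn z -0.0  shift cm 0.0 0.0 6.3
```

>>> carry_out([
  [0.1, 0.26, 3, 0, 0, 0.006, 0.6],
  [0, 0, 3, 0, 0, 0, 0.6],
  [0, 0, 3, 0, 0, 0, 0.6],
  [0, 0, 2.5, 0, 0, 0, 0.6],
  [0, 0, 2, 0, 0, 0, 0.6],
  [0, 0, 1.2, 0, 0, 0, 0.6],
  [0, 0, 0.4, 0, 0, 0, 0.6],
  [0, 0, 0, 0, 0, 0, 0.6],
])

```text
time: 2.1
tool_pos: [0.6302, 0.1415, 0.0179]
tool_rot: [-3.14, -0.001, 2.391]
contact_force: [-0.2, 0.1, 0.0]
opening: 0.0549
grip_force: 0.0
```

>>> carry_out([
  [0, 0, 0, 0, 0, 0, 0],
  [0, 0, 0, 0, 0, 0, 0],
  [0, 0, 0, 0, 0, 0, 0],
  [0, 0, 0, 0, 0, 0, 0],
  [0, 0, 0, 0, 0, 0, 0],
  [0, 0, 0, 0, 0, 0, 0],
  [0, 0, 0, 0, 0, 0, 0],
  [0, 0, 0, 0, 0, 0, 0],
])

```text
time: 2.77
tool_pos: [0.6311, 0.1418, 0.019]
tool_rot: [3.14, 0.001, 2.391]
contact_force: [1.3, 1.3, 0.6]
opening: 0.0099
grip_force: 40.0
```

>>> carry_out([
  [0, 0, -1, 0, 0, 0, 0],
  [0, 0, -2, 0, 0, 0, 0],
  [0, 0, -3, 0, 0, 0, 0],
  [0, 0, -3, 0, 0, 0, 0],
  [0, 0, -2, 0, 0, 0, 0],
  [0, 0, -1, 0, 0, 0, 0],
  [0, 0, 0, 0, 0, 0, 0],
  [0, 0, 0, 0, 0, 0, 0],
])

```text
time: 3.43
tool_pos: [0.6298, 0.1413, 0.1377]
tool_rot: [-3.14, -0.001, 2.391]
contact_force: [-0.1, 0.4, -7.5]
opening: 0.0096
grip_force: 40.0
```

```bash
python3 -c "
from h import *
plan((.63,.14,.13,137))
c=snap('top','top1');P=cloud(c);im=c['image']
mask_rect(P,im,(225,70,325,170),lambda p,h:(h[:,2]>120)&(h[:,1]<60)&(p[:,2]>.08)&(p[:,2]<.14),'plate')
cv2.imwrite('pics/c2.png',cv2.resize(im[60:190,200:420],None,fx=3,fy=3))
"
```

```text
t 3.43 p [0.6298 0.1413 0.1377] rot [-3.1400e+00 -1.3000e-03  2.3908e+00] F [-0.1  0.4 -7.5] open 0.0096 grip 39.99389290809631
turn z -0.0  shift cm -0.11 -0.08 0.77
plate 11 mean [655.6  54.4 122.3] rect [655.2  55.9] [8.6 8.5] 63.76
```

View pics/c2.png

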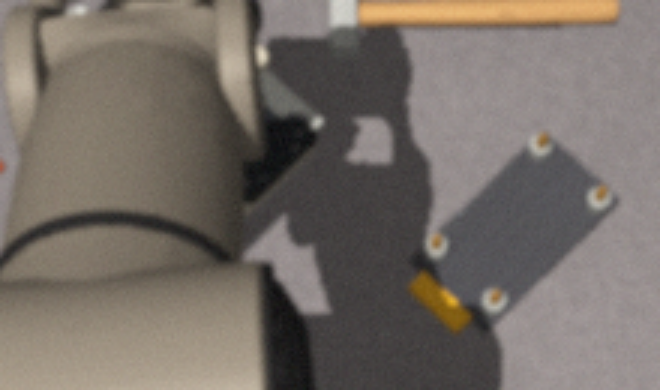

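The plate is gripped (9.6 mm opening). Carrying it to a hover over the jig.

```bash
python3 -c "
from h import *
plan((.6056,-.1214,.11,136.1))"
```

```text
t 3.48 p [0.6293 0.1413 0.1367] rot [-3.1386e+00 -2.6000e-03  2.3908e+00] F [ 0.9 -0.2 -7.3] open 0.0095 grip 39.993921518325806
turn z 0.015  shift cm -16.51 -20.57 2.67
```

>>> carry_out([
  [-1.0, -1.3, 0, 0, 0, 0.015, 0],
  [-2.4, -3.0, 0, 0, 0, 0, 0],
  [-2.6, -3.2, 0, 0, 0, 0, 0],
  [-2.6, -3.2, 0, 0, 0, 0, 0],
  [-2.6, -3.2, 0, 0, 0, 0, 0],
  [-2.6, -3.2, 0, 0, 0, 0, 0],
  [-1.8, -2.4, 0, 0, 0, 0, 0],
  [-0.9, -1.1, 0, 0, 0, 0, 0],
])

```text
time: 4.15
tool_pos: [0.605, -0.1257, 0.1362]
tool_rot: [-3.138, -0.003, 2.372]
contact_force: [0.6, 0.8, -6.7]
opening: 0.0099
grip_force: 40.0
```

>>> carry_out([
  [0, 0, 1.0, 0, 0, 0, 0],
  [0, 0, 1, 0, 0, 0, 0],
  [0, 0, 0.7, 0, 0, 0, 0],
  [0, 0, 0, 0, 0, 0, 0],
  [0, 0, 0, 0, 0, 0, 0],
  [0, 0, 0, 0, 0, 0, 0],
  [0, 0, 0, 0, 0, 0, 0],
  [0, 0, 0, 0, 0, 0, 0],
])

```text
time: 4.82
tool_pos: [0.6074, -0.121, 0.1123]
tool_rot: [3.141, 0.001, 2.377]
contact_force: [0.6, 0.0, -7.9]
opening: 0.0098
grip_force: 40.0
```

```bash
python3 -c "
from h import *
plan((.6056,-.1214,.049,136.1))
c=snap('side','side1');P=cloud(c);im=c['image']
Q=mask_rect(P,im,(320,130,440,222),lambda p,h:(h[:,2]>120)&(h[:,1]<60)&(p[:,2]>.07)&(p[:,2]<.11),'plate')
cv2.imwrite('pics/c3.png',cv2.resize(im[110:230,310:450],None,fx=5,fy=5,interpolation=cv2.INTER_CUBIC))
"
```

```text
t 4.82 p [ 0.6074 -0.121   0.1123] rot [3.1410e+00 1.0000e-03 2.3766e+00] F [ 0.6  0.  -7.9] open 0.0098 grip 39.99387323856354
turn z 0.001  shift cm 0.1 -0.16 6.33
plate 252 mean [572.2 -85.2  98.6] rect [586.6 -99.7] [101.1  99.9] 46.34
```

View pics/c3.png

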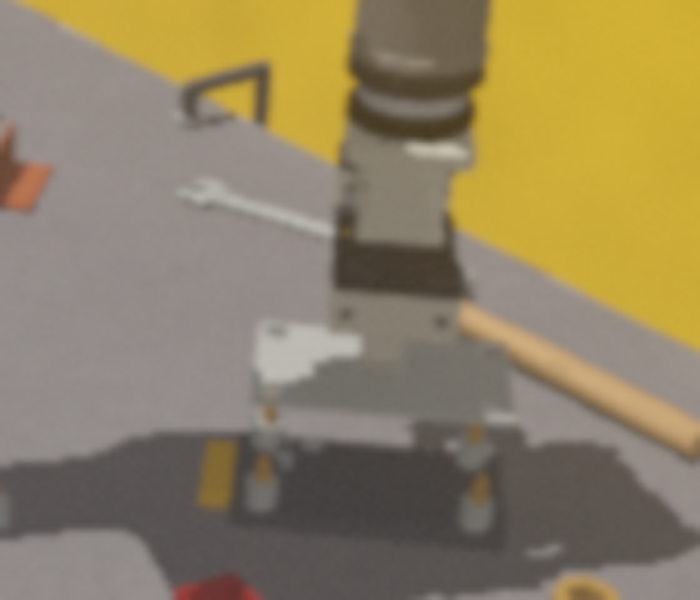

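```bash
cat >> h.py <<'E'
J=np.array([.607,-.1228]); A=np.deg2rad(136.1); JX=np.array([np.cos(A),np.sin(A)]); JY=np.array([-np.sin(A),np.cos(A)])
def jigf(Q): return np.stack([(Q[:,:2]-J)@JX,(Q[:,:2]-J)@JY],1)*1000
E
python3 - <<'E'
from h import *
for n in('side','top'):
    c=load('side1') if n=='side' else snap('top','top2'); P=cloud(c).reshape(-1,3); Q=P[(P[:,2]>.090)&(P[:,2]<.106)&(np.linalg.norm(P[:,:2]-J,axis=1)<.12)]
    q=jigf(Q); print(n,len(q),'x',np.percentile(q[:,0],[.5,2,98,99.5]).round(1),'y',np.percentile(q[:,1],[.5,2,98,99.5]).round(1))
    # near edges by fit: min per bins
    b=[(k,[q[(abs(q[:,0]-k)<5),1].min().round(1),q[(abs(q[:,0]-k)<5),1].max().round(1)]) for k in(-70,-50,-25,0,25,50,70) if (abs(q[:,0]-k)<5).sum()>3]; print('ymin/max at x',b)
    b=[(k,[q[(abs(q[:,1]-k)<5),0].min().round(1),q[(abs(q[:,1]-k)<5),0].max().round(1)]) for k in(-40,-20,0,20,40) if (abs(q[:,1]-k)<5).sum()>3]; print('xmin/max at y',b)
E
```

```text
side 761 x [-78.1 -76.3  78.1  80.1] y [-50.5 -46.8  46.   47.8]
ymin/max at x [(-70, [np.float64(-49.2), np.float64(46.5)]), (-50, [np.float64(-46.6), np.float64(45.8)]), (-25, [np.float64(-42.6), np.float64(45.3)]), (0, [np.float64(-1.1), np.float64(46.4)]), (25, [np.float64(-42.1), np.float64(45.4)]), (50, [np.float64(-50.5), np.float64(48.1)]), (70, [np.float64(-51.4), np.float64(48.2)])]
xmin/max at y [(-40, [np.float64(-77.2), np.float64(80.4)]), (-20, [np.float64(-76.3), np.float64(78.9)]), (0, [np.float64(-78.4), np.float64(78.2)]), (20, [np.float64(-77.3), np.float64(79.9)]), (40, [np.float64(-78.9), np.float64(78.8)])]Traceback (most recent call last):
  File "<stdin>", line 4, in <module>
    return _quantile_unchecked(
        a, q, axis, out, overwrite_input, method, keepdims, weights)
    return _ureduce(a,
                    func=_quantile_ureduce_func,
    ...<5 lines>...
                    overwrite_input=overwrite_input,
                    method=method)
    r = func(a, **kwargs)
    result = _quantile(arr,
                       quantiles=q,
    ...<2 lines>...
                       out=out,
                       weights=wgt)
    slices_having_nans = np.isnan(arr[-1, ...])
                                  ~~~^^^^^^^^^
IndexError: index -1 is out of bounds for axis 0 with size 0
```

>>> carry_out([
  [0.1, -0.12, 0, 0, 0, 0, 0],
  [0, 0, 1.0, 0, 0, 0, 0],
  [0, 0, 1.2, 0, 0, 0, 0],
  [0, 0, 1.2, 0, 0, 0, 0],
  [0, 0, 0.8, 0, 0, 0, 0],
  [0, 0, 0.6, 0, 0, 0, 0],
  [0, 0, 0, 0, 0, 0, 0],
  [0, 0, 0, 0, 0, 0, 0],
])

```text
time: 5.58
tool_pos: [0.6054, -0.1215, 0.0633]
tool_rot: [-3.141, -0.001, 2.376]
contact_force: [-0.1, 0.2, -7.4]
opening: 0.0099
grip_force: 40.0
```

>>> carry_out([
  [0, 0, 0.3, 0, 0, 0, 0],
  [0, 0, 0.2, 0, 0, 0, 0],
  [0, 0, 0.2, 0, 0, 0, 0],
  [0, 0, 0.2, 0, 0, 0, 0],
  [0, 0, 0.2, 0, 0, 0, 0],
  [0, 0, 0.1, 0, 0, 0, 0],
  [0, 0, 0, 0, 0, 0, 0],
  [0, 0, 0, 0, 0, 0, 0],
])

```text
time: 6.25
tool_pos: [0.6055, -0.1215, 0.0517]
tool_rot: [3.141, -0.0, 2.376]
contact_force: [0.1, 0.2, -7.2]
opening: 0.0096
grip_force: 40.0
```

```bash
python3 -c "
from h import *
plan((.6056,-.1214,.049,136.1))
c=snap('side','side2');im=c['image']
cv2.imwrite('pics/c4.png',cv2.resize(im[110:230,310:450],None,fx=5,fy=5,interpolation=cv2.INTER_CUBIC))
"
```

```text
t 6.25 p [ 0.6055 -0.1215  0.0517] rot [ 3.1415e+00 -1.0000e-04  2.3758e+00] F [ 0.1  0.2 -7.2] open 0.0096 grip 39.994540214538574
turn z 0.0  shift cm -0.0 0.02 0.27
```

View pics/c4.png

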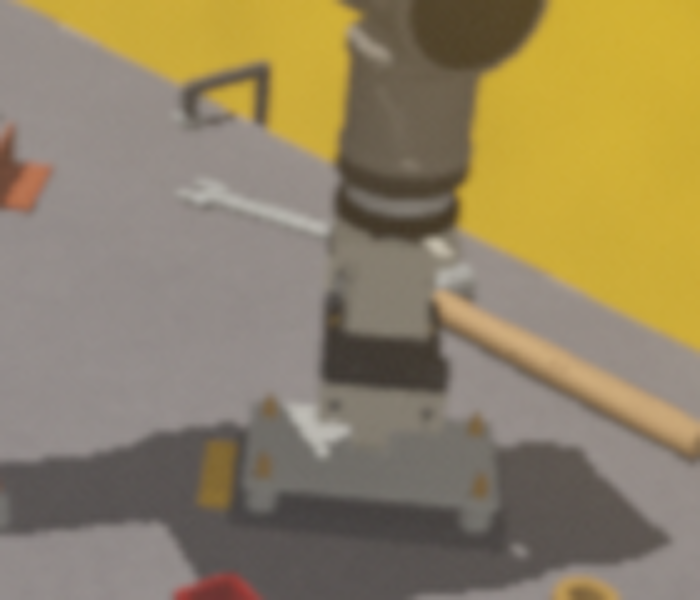

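All four pins are through the plate, at (270,405), (475,425), (262,467) and (480,485) in the crop. Seating it and releasing.

>>> carry_out([
  [0, 0, 0.2, 0, 0, 0, 0],
  [0, 0, 0.15, 0, 0, 0, 0],
  [0, 0, 0, 0, 0, 0, 0],
  [0, 0, 0, 0, 0, 0, 0.5],
  [0, 0, 0, 0, 0, 0, 0.5],
  [0, 0, 0, 0, 0, 0, 0.5],
  [0, 0, 0, 0, 0, 0, 0.5],
  [0, 0, 0, 0, 0, 0, 0.5],
])

```text
time: 6.97
tool_pos: [0.6057, -0.1216, 0.0484]
tool_rot: [3.141, 0.001, 2.376]
contact_force: [-0.8, -0.6, -0.5]
opening: 0.0387
grip_force: 0.0
```

>>> carry_out([
  [0, 0, -1, 0, 0, 0, 0.7],
  [0, 0, -2, 0, 0, 0, 0.7],
  [0, 0, -3, 0, 0, 0, 0.7],
  [0, 0, -3, 0, 0, 0, 0.7],
  [0, 0, -2, 0, 0, 0, 0.7],
  [0, 0, -1, 0, 0, 0, 0.7],
  [0, 0, 0, 0, 0, 0, 0.7],
  [0, 0, 0, 0, 0, 0, 0.7],
])

```text
time: 7.63
tool_pos: [0.6052, -0.1215, 0.168]
tool_rot: [3.141, -0.0, 2.376]
contact_force: [-0.6, -0.3, -1.1]
opening: 0.0641
grip_force: 0.0
```

```bash
python3 -c "
from h import *
c=load('top0');P=cloud(c)
Q=top_of(c,(395,190,422,222),.052,.07,'tube',P)
plan((.4067,-.2123,.16,171.6),(.4067,-.2123,.16,81.6),(.4067,-.2123,.034,81.6))
print(robot.observe()['qpos'].round(3))
"
```

```text
tube 124 mean [ 0.4065 -0.2122  0.058 ] rect c [ 406.8 -212.4] size [40.3 40.4] ang 81.6
t 7.63 p [ 0.6052 -0.1215  0.168 ] rot [ 3.1415e+00 -1.0000e-04  2.3758e+00] F [-0.6 -0.3 -1.1] open 0.0641 grip 0.0
turn z -0.619  shift cm 18.31 -11.89 0.8
turn z 1.571  shift cm 0.0 0.0 -0.0
turn z -0.0  shift cm 0.0 0.0 12.6
[-0.322  0.565  1.351  0.     1.225 -1.127]
```

>>> carry_out([
  [0, 0, 0, 0, 0, -0.124, 0.85],
  [0, 0, 0, 0, 0, -0.124, 0.85],
  [0, 0, 0, 0, 0, -0.124, 0.85],
  [0, 0, 0, 0, 0, -0.124, 0.85],
  [0, 0, 0, 0, 0, -0.123, 0.85],
  [2.3, -1.5, 0, 0, 0, 0, 0.85],
  [2.9, -1.9, 0, 0, 0, 0, 0.85],
  [2.9, -1.9, 0, 0, 0, 0, 0.85],
])

```text
time: 8.3
tool_pos: [0.5156, -0.1616, 0.1656]
tool_rot: [3.14, -0.004, 2.996]
contact_force: [-0.4, -0.2, 0.7]
opening: 0.0782
grip_force: 0.0
```

>>> carry_out([
  [2.9, -1.9, 0, 0, 0, 0, 0.85],
  [2.9, -1.9, 0, 0, 0, 0, 0.85],
  [2.9, -1.9, 0, 0, 0, 0, 0.85],
  [1.5, -0.9, 0.8, 0, 0, 0, 0.85],
  [0, 0, 1, 0, 0, 0, 0.85],
  [0, 0, 1, 0, 0, 0, 0.85],
  [0, 0, 0, 0, 0, 0, 0.85],
  [0, 0, 0, 0, 0, 0, 0.85],
])

```text
time: 8.97
tool_pos: [0.4061, -0.2119, 0.1388]
tool_rot: [3.14, -0.003, 2.995]
contact_force: [0.7, -0.7, 0.2]
opening: 0.078
grip_force: 0.0
```

```bash
python3 -c "
from h import *
plan((.4067,-.2123,.034,171.6))
c=snap('side','side3')
for n in('side0','side3'):top_of(load(n),(335,218,372,258),.054,.07,n)
c=load('side3');im=c['image']
P=cloud(c).reshape(-1,3);Q=P[(P[:,2]>.031)&(P[:,2]<.039)&(np.linalg.norm(P[:,:2]-J,axis=1)<.1)];q=jigf(Q);print(len(q),np.percentile(q[:,0],[.5,2,98,99.5]),np.percentile(q[:,1],[.5,2,98,99.5]),Q[:,2].mean())
"
```

```text
t 8.97 p [ 0.4061 -0.2119  0.1388] rot [ 3.1397 -0.0033  2.9947] F [ 0.7 -0.7  0.2] open 0.078 grip 0.0
turn z -0.0  shift cm -0.06 -0.03 10.48
side0 112 mean [ 0.4041 -0.2107  0.0587] rect c [ 404.6 -210. ] size [44.  39.6] ang 81.6
side3 110 mean [ 0.4044 -0.2109  0.0588] rect c [ 405.7 -208.6] size [43.6 41.9] ang 80.3
426 [-77.81503432 -76.49942187  75.89848163  80.72837063] [-47.97294634 -43.66631721  48.7971738   49.68046821] 0.035482986904321716
```

>>> carry_out([
  [0, 0, 2, 0, 0, 0, 0.85],
  [0, 0, 2.5, 0, 0, 0, 0.85],
  [0, 0, 2.5, 0, 0, 0, 0.85],
  [0, 0, 2, 0, 0, 0, 0.85],
  [0, 0, 1, 0, 0, 0, 0.85],
  [0, 0, 0.4, 0, 0, 0, 0.85],
  [0, 0, 0, 0, 0, 0, 0.85],
  [0, 0, 0, 0, 0, 0, 0.4],
], force=20)

```text
time: 9.68
tool_pos: [0.4075, -0.2126, 0.0367]
tool_rot: [-3.141, 0.001, 2.995]
contact_force: [-0.7, 0.0, 0.2]
opening: 0.0746
grip_force: 0.0
```

>>> carry_out([
  [0, 0, 0, 0, 0, 0, 0.2],
  [0, 0, 0, 0, 0, 0, 0.2],
  [0, 0, 0, 0, 0, 0, 0.2],
  [0, 0, 0, 0, 0, 0, 0.2],
  [0, 0, 0, 0, 0, 0, 0.2],
  [0, 0, -1, 0, 0, 0, 0.2],
  [0, 0, -2, 0, 0, 0, 0.2],
  [0, 0, -3, 0, 0, 0, 0.2],
])

```text
time: 10.35
tool_pos: [0.4054, -0.2113, 0.0949]
tool_rot: [3.139, -0.005, 2.995]
contact_force: [0.5, 0.1, -2.2]
opening: 0.04
grip_force: 20.0
```

>>> carry_out([
  [0, 0, -4, 0, 0, 0, 0.2],
  [0, 0, -3, 0, 0, 0, 0.2],
  [0, 0, -1, 0, 0, 0, 0.2],
  [0, 0, 0, 0, 0, 0.124, 0.2],
  [0, 0, 0, 0, 0, 0.124, 0.2],
  [0, 0, 0, 0, 0, 0.124, 0.2],
  [0, 0, 0, 0, 0, 0.124, 0.2],
  [0, 0, 0, 0, 0, 0.123, 0.2],
])

```text
time: 11.02
tool_pos: [0.4066, -0.2122, 0.1759]
tool_rot: [-3.142, -0.001, 2.37]
contact_force: [0.7, -0.8, -2.5]
opening: 0.0397
grip_force: 20.0
```

```bash
python3 -c "
from h import *
T=J+JX*.048
plan((T[0],T[1],.16,136.1),(T[0],T[1],.07,136.1))
c=snap('side','side4')
cv2.imwrite('pics/c5.png',cv2.resize(c['image'][100:300,250:450],None,fx=3,fy=3,interpolation=cv2.INTER_CUBIC))
"
```

```text
t 11.02 p [ 0.4066 -0.2122  0.1759] rot [-3.1415e+00 -1.1000e-03  2.3696e+00] F [ 0.7 -0.8 -2.5] open 0.0397 grip 19.9819877743721
turn z -0.006  shift cm -3.44 20.34 1.59
turn z -0.0  shift cm 0.0 0.0 9.0
```

View pics/c5.png

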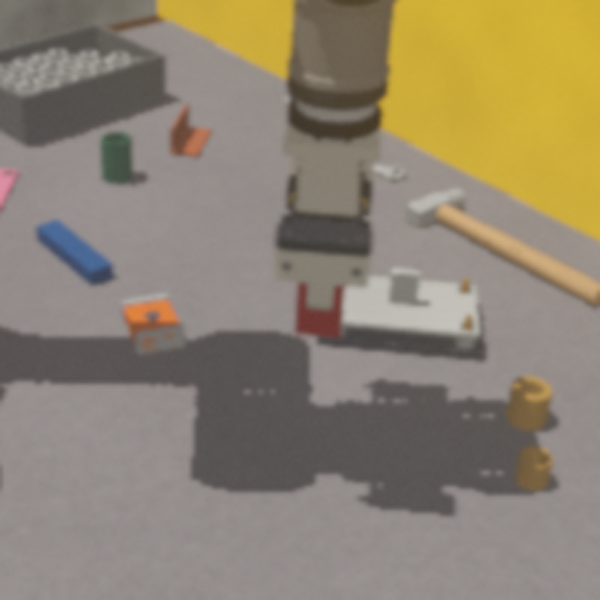

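>>> carry_out([
  [-0.3, 1.8, 0, 0, 0, -0.006, 0.2],
  [-0.5, 3, 0, 0, 0, 0, 0.2],
  [-0.6, 3.6, 0, 0, 0, 0, 0.2],
  [-0.6, 3.6, 0, 0, 0, 0, 0.2],
  [-0.6, 3.6, 0, 0, 0, 0, 0.2],
  [-0.5, 3, 0, 0, 0, 0, 0.2],
  [-0.34, 1.74, 0, 0, 0, 0, 0.2],
  [0, 0, 1, 0, 0, 0, 0.2],
])

```text
time: 11.73
tool_pos: [0.5754, -0.0865, 0.167]
tool_rot: [3.139, 0.003, 2.388]
contact_force: [0.1, -0.4, -2.5]
opening: 0.04
grip_force: 20.0
```

>>> carry_out([
  [0, 0, 2, 0, 0, 0, 0.2],
  [0, 0, 2, 0, 0, 0, 0.2],
  [0, 0, 2, 0, 0, 0, 0.2],
  [0, 0, 1, 0, 0, 0, 0.2],
  [0, 0, 0, 0, 0, 0, 0.2],
  [0, 0, 0, 0, 0, 0, 0.2],
  [0, 0, 0, 0, 0, 0, 0.2],
  [0, 0, 0, 0, 0, 0, 0.2],
])

```text
time: 12.4
tool_pos: [0.5729, -0.0892, 0.0976]
tool_rot: [3.14, 0.002, 2.382]
contact_force: [-0.5, -0.1, -3.2]
opening: 0.0398
grip_force: 20.0
```

```bash
python3 -c "
from h import *
T=J+JX*.048
plan((T[0],T[1],.0725,136.1))
"
```

```text
t 12.4 p [ 0.5729 -0.0892  0.0976] rot [3.1404e+00 2.2000e-03 2.3820e+00] F [-0.5 -0.1 -3.2] open 0.0398 grip 19.989507794380188
turn z 0.007  shift cm 0.01 -0.05 2.51
```

>>> carry_out([
  [0, 0, 1, 0, 0, 0.006, 0.2],
  [0, 0, 0.8, 0, 0, 0, 0.2],
  [0, 0, 0.4, 0, 0, 0, 0.2],
  [0, 0, 0.2, 0, 0, 0, 0.2],
  [0, 0, 0.1, 0, 0, 0, 0.2],
  [0, 0, 0.1, 0, 0, 0, 0.2],
  [0, 0, 0, 0, 0, 0, 0.2],
  [0, 0, 0, 0, 0, 0, 0.2],
])

```text
time: 13.07
tool_pos: [0.5718, -0.0888, 0.0729]
tool_rot: [3.142, 0.001, 2.376]
contact_force: [-9.9, 2.5, 22.3]
opening: 0.0398
grip_force: 20.0
```

```bash
python3 -c "
from h import *
plan((.573,-.0892,.0715,136.1))
"
```

```text
t 13.07 p [ 0.5718 -0.0888  0.0729] rot [3.1416e+00 7.0000e-04 2.3763e+00] F [-9.9  2.5 22.3] open 0.0398 grip 20.00347226858139
turn z 0.001  shift cm -0.11 0.05 0.14
```

>>> carry_out([
  [0, 0, -0.1, 0, 0, 0, 0.2],
  [0, 0, 0, 0, 0, 0, 0.7],
  [0, 0, 0, 0, 0, 0, 0.7],
  [0, 0, 0, 0, 0, 0, 0.7],
  [0, 0, 0, 0, 0, 0, 0.7],
  [0, 0, -1, 0, 0, 0, 0.7],
  [0, 0, -2, 0, 0, 0, 0.7],
  [0, 0, -3, 0, 0, 0, 0.7],
])

```text
time: 13.73
tool_pos: [0.5706, -0.0884, 0.1299]
tool_rot: [-3.139, -0.005, 2.376]
contact_force: [1.2, 1.0, 0.1]
opening: 0.0643
grip_force: 0.0
```

>>> carry_out([
  [0, 0, -3, 0, 0, 0, 0.85],
  [0, 0, -1, 0, 0, 0, 0.85],
  [0, 0, 0, 0, 0, 0, 0.85],
  [0, 0, 0, 0, 0, 0, 0.85],
  [0, 0, 0, 0, 0, 0, 0.85],
  [0, 0, 0, 0, 0, 0, 0.85],
  [0, 0, 0, 0, 0, 0, 0.85],
  [0, 0, 0, 0, 0, 0, 0.85],
])

```text
time: 14.4
tool_pos: [0.5717, -0.0887, 0.1701]
tool_rot: [-3.141, -0.002, 2.376]
contact_force: [-0.0, -0.6, 0.3]
opening: 0.0778
grip_force: 0.0
```

```bash
python3 -c "
from h import *
plan((.5371,.3571,.13,136.1),(.5371,.3571,.036,136.1))
"
```

```text
t 14.4 p [ 0.5717 -0.0887  0.1701] rot [-3.1407e+00 -1.9000e-03  2.3757e+00] F [-0.  -0.6  0.3] open 0.0778 grip 0.0
turn z 0.0  shift cm 33.4 29.73 4.01
turn z -0.0  shift cm 0.0 0.0 9.4
```

>>> carry_out([
  [1.4, 1.3, 0, 0, 0, 0, 0.85],
  [2.6, 2.3, 0, 0, 0, 0, 0.85],
  [2.6, 2.3, 0, 0, 0, 0, 0.85],
  [2.6, 2.3, 0, 0, 0, 0, 0.85],
  [2.6, 2.3, 0, 0, 0, 0, 0.85],
  [2.6, 2.3, 0, 0, 0, 0, 0.85],
  [2.6, 2.3, 0, 0, 0, 0, 0.85],
  [2.6, 2.3, 0, 0, 0, 0, 0.85],
])

```text
time: 15.07
tool_pos: [0.5509, 0.1741, 0.1708]
tool_rot: [-3.141, -0.0, 2.376]
contact_force: [0.8, 0.1, 0.5]
opening: 0.078
grip_force: 0.0
```

>>> carry_out([
  [2.6, 2.3, 0, 0, 0, 0, 0.85],
  [2.6, 2.3, 0, 0, 0, 0, 0.85],
  [2.6, 2.3, 0, 0, 0, 0, 0.85],
  [2.6, 2.3, 0, 0, 0, 0, 0.85],
  [2.6, 2.3, 0, 0, 0, 0, 0.85],
  [0.8, 0.85, 1, 0, 0, 0, 0.85],
  [0, 0, 2, 0, 0, 0, 0.85],
  [0, 0, 1, 0, 0, 0, 0.85],
])

```text
time: 15.73
tool_pos: [0.5363, 0.3574, 0.1284]
tool_rot: [-3.138, -0.001, 2.378]
contact_force: [-0.7, -0.8, -0.8]
opening: 0.0783
grip_force: 0.0
```

>>> carry_out([
  [0, 0, 0, 0, 0, 0, 0.85],
  [0, 0, 0, 0, 0, 0, 0.85],
  [0, 0, 0, 0, 0, 0, 0.85],
  [0, 0, 0, 0, 0, 0, 0.85],
  [0, 0, 0, 0, 0, 0, 0.85],
  [0, 0, 0, 0, 0, 0, 0.85],
  [0, 0, 0, 0, 0, 0, 0.85],
  [0, 0, 0, 0, 0, 0, 0.85],
])

```text
time: 16.4
tool_pos: [0.5377, 0.3571, 0.1316]
tool_rot: [3.141, 0.0, 2.376]
contact_force: [0.6, 0.0, -0.6]
opening: 0.0776
grip_force: 0.0
```

```bash
python3 -c "
from h import *
plan((.5371,.3571,.036,136.1))
c=snap('top','top3')
Q=top_of(c,(330,95,412,175),.08,.1,'tubetop')
q=jigf(Q);r=cv2.minAreaRect(q.astype(np.float32));print(r)
"
```

```text
t 16.4 p [0.5377 0.3571 0.1316] rot [3.1410e+00 2.0000e-04 2.3756e+00] F [ 0.6  0.  -0.6] open 0.0776 grip 0.0
turn z 0.0  shift cm 0.05 -0.04 9.56
tubetop 160 mean [ 0.5711 -0.0894  0.0906] rect c [571.4 -90.3] size [40.3 41.8] ang 46.7
((48.14934539794922, 1.2952919006347656), (41.80988693237305, 40.29239273071289), 0.6469457149505615)
```

>>> carry_out([
  [0, 0, 1.5, 0, 0, 0, 0.85],
  [0, 0, 2.5, 0, 0, 0, 0.85],
  [0, 0, 2.5, 0, 0, 0, 0.85],
  [0, 0, 1.5, 0, 0, 0, 0.85],
  [0, 0, 1, 0, 0, 0, 0.85],
  [0, 0, 0.4, 0, 0, 0, 0.85],
  [0, 0, 0, 0, 0, 0, 0.4],
  [0, 0, 0, 0, 0, 0, 0.2],
], force=20)

```text
time: 17.12
tool_pos: [0.5381, 0.3574, 0.0381]
tool_rot: [3.14, 0.0, 2.376]
contact_force: [0.2, -0.5, 0.0]
opening: 0.0692
grip_force: 0.0
```

>>> carry_out([
  [0, 0, 0, 0, 0, 0, 0.2],
  [0, 0, 0, 0, 0, 0, 0.2],
  [0, 0, 0, 0, 0, 0, 0.2],
  [0, 0, 0, 0, 0, 0, 0.2],
  [0, 0, 0, 0, 0, 0, 0.2],
  [0, 0, -1, 0, 0, 0, 0.2],
  [0, 0, -2, 0, 0, 0, 0.2],
  [0, 0, -3, 0, 0, 0, 0.2],
])

```text
time: 17.78
tool_pos: [0.5355, 0.356, 0.0953]
tool_rot: [-3.135, -0.002, 2.376]
contact_force: [-0.1, -0.4, -1.6]
opening: 0.0425
grip_force: 20.0
```

>>> carry_out([
  [0, 0, -4, 0, 0, 0, 0.2],
  [0, 0, -3, 0, 0, 0, 0.2],
  [0, 0, -1, 0, 0, 0, 0.2],
  [0, 0, 0, 0, 0, 0, 0.2],
  [0, 0, 0, 0, 0, 0, 0.2],
  [0, 0, 0, 0, 0, 0, 0.2],
  [0, 0, 0, 0, 0, 0, 0.2],
  [0, 0, 0, 0, 0, 0, 0.2],
])

```text
time: 18.45
tool_pos: [0.5368, 0.3567, 0.1751]
tool_rot: [-3.138, -0.001, 2.376]
contact_force: [0.3, -0.2, -1.2]
opening: 0.0423
grip_force: 20.0
```

```bash
python3 -c "
from h import *
T=J-JX*.048
plan((T[0],T[1],.18,136.1),(T[0],T[1],.0715,136.1))
"
```

```text
t 18.45 p [0.5368 0.3567 0.1751] rot [-3.1381e+00 -1.3000e-03  2.3758e+00] F [ 0.3 -0.2 -1.2] open 0.0423 grip 19.999120831489563
turn z 0.0  shift cm -43.11 -29.68 -0.49
turn z -0.0  shift cm 0.0 0.0 10.85
```

>>> carry_out([
  [-1.4, -1.0, 0, 0, 0, 0, 0.2],
  [-2.78, -1.91, 0, 0, 0, 0, 0.2],
  [-2.78, -1.91, 0, 0, 0, 0, 0.2],
  [-2.78, -1.91, 0, 0, 0, 0, 0.2],
  [-2.78, -1.91, 0, 0, 0, 0, 0.2],
  [-2.78, -1.91, 0, 0, 0, 0, 0.2],
  [-2.78, -1.91, 0, 0, 0, 0, 0.2],
  [-2.78, -1.91, 0, 0, 0, 0, 0.2],
])

```text
time: 19.12
tool_pos: [0.5881, 0.1073, 0.1763]
tool_rot: [-3.14, -0.001, 2.376]
contact_force: [0.8, -0.7, -2.1]
opening: 0.0421
grip_force: 20.0
```

>>> carry_out([
  [-2.78, -1.91, 0, 0, 0, 0, 0.2],
  [-2.78, -1.91, 0, 0, 0, 0, 0.2],
  [-2.78, -1.91, 0, 0, 0, 0, 0.2],
  [-2.78, -1.91, 0, 0, 0, 0, 0.2],
  [-2.78, -1.91, 0, 0, 0, 0, 0.2],
  [-2.78, -1.91, 0, 0, 0, 0, 0.2],
  [-2.78, -1.91, 0, 0, 0, 0, 0.2],
  [-2.78, -1.91, 0, 0, 0, 0, 0.2],
])

```text
time: 19.78
tool_pos: [0.6425, -0.1569, 0.176]
tool_rot: [-3.141, -0.002, 2.376]
contact_force: [1.2, 0.4, -1.3]
opening: 0.0424
grip_force: 20.0
```

>>> carry_out([
  [0, 0, 0, 0, 0, 0, 0.2],
  [0, 0, 1.5, 0, 0, 0, 0.2],
  [0, 0, 2, 0, 0, 0, 0.2],
  [0, 0, 2, 0, 0, 0, 0.2],
  [0, 0, 1, 0, 0, 0, 0.2],
  [0, 0, 0, 0, 0, 0, 0.2],
  [0, 0, 0, 0, 0, 0, 0.2],
  [0, 0, 0, 0, 0, 0, 0.2],
])

```text
time: 20.45
tool_pos: [0.6434, -0.1554, 0.1133]
tool_rot: [3.141, 0.002, 2.376]
contact_force: [0.3, -0.1, -0.8]
opening: 0.042
grip_force: 20.0
```

```bash
python3 -c "
from h import *
T=J-JX*.048
plan((T[0],T[1],.0725,136.1))
"
```

```text
t 20.45 p [ 0.6434 -0.1554  0.1133] rot [3.1408e+00 1.5000e-03 2.3760e+00] F [ 0.3 -0.1 -0.8] open 0.042 grip 19.999109208583832
turn z 0.001  shift cm 0.08 -0.17 4.08
```

>>> carry_out([
  [0.08, -0.1, 1, 0, 0, 0, 0.2],
  [0, 0, 1.2, 0, 0, 0, 0.2],
  [0, 0, 1.0, 0, 0, 0, 0.2],
  [0, 0, 0.5, 0, 0, 0, 0.2],
  [0, 0, 0.3, 0, 0, 0, 0.2],
  [0, 0, 0.1, 0, 0, 0, 0.2],
  [0, 0, 0, 0, 0, 0, 0.2],
  [0, 0, 0, 0, 0, 0, 0.2],
])

```text
time: 21.12
tool_pos: [0.6407, -0.1553, 0.0729]
tool_rot: [-3.141, -0.001, 2.376]
contact_force: [-7.7, 3.2, 13.0]
opening: 0.0422
grip_force: 20.0
```

```bash
python3 -c "
from h import *
plan((.6414,-.156,.0715,136.1))
"
```

```text
t 21.12 p [ 0.6407 -0.1553  0.0729] rot [-3.1409e+00 -1.0000e-03  2.3760e+00] F [-7.7  3.2 13. ] open 0.0422 grip 20.001841485500336
turn z 0.001  shift cm -0.1 -0.0 0.14
```

>>> carry_out([
  [0, 0, -0.1, 0, 0, 0, 0.2],
  [0, 0, 0, 0, 0, 0, 0.7],
  [0, 0, 0, 0, 0, 0, 0.7],
  [0, 0, 0, 0, 0, 0, 0.7],
  [0, 0, 0, 0, 0, 0, 0.7],
  [0, 0, -1, 0, 0, 0, 0.7],
  [0, 0, -2, 0, 0, 0, 0.7],
  [0, 0, -3, 0, 0, 0, 0.7],
])

```text
time: 21.78
tool_pos: [0.64, -0.155, 0.1306]
tool_rot: [-3.139, -0.005, 2.376]
contact_force: [0.8, -1.0, 0.2]
opening: 0.0644
grip_force: 0.0
```

>>> carry_out([
  [0, 0, -3, 0, 0, 0, 0.7],
  [0, 0, -2, 0, 0, 0, 0.7],
  [0, 0, 0, 0, 0, 0.12, 0.7],
  [0, 0, 0, 0, 0, 0.12, 0.7],
  [0, 0, 0, 0, 0, 0.12, 0.7],
  [0, 0, 0, 0, 0, 0.12, 0.7],
  [0, 0, 0, 0, 0, 0.12, 0.7],
  [0, 0, 0, 0, 0, 0.12, 0.7],
])

```text
time: 22.45
tool_pos: [0.6416, -0.1555, 0.183]
tool_rot: [3.141, 0.0, 1.65]
contact_force: [-0.2, -0.2, 0.3]
opening: 0.0643
grip_force: 0.0
```

```bash
python3 -c "
from h import *
plan((.3851,.2054,.12,90.8),(.3851,.2054,.012,90.8))
"
```

```text
t 22.45 p [ 0.6416 -0.1555  0.183 ] rot [3.1409e+00 3.0000e-04 1.6499e+00] F [-0.2 -0.2  0.3] open 0.0643 grip 0.0
turn z 0.065  shift cm 36.45 -25.14 6.3
turn z -0.0  shift cm 0.0 0.0 10.8
```

>>> carry_out([
  [0, 0, 0, 0, 0, 0.065, 0.7],
  [1.4, -1.0, 0, 0, 0, 0, 0.7],
  [2.8, -1.93, 0, 0, 0, 0, 0.7],
  [2.8, -1.93, 0, 0, 0, 0, 0.7],
  [2.8, -1.93, 0, 0, 0, 0, 0.7],
  [2.8, -1.93, 0, 0, 0, 0, 0.7],
  [2.8, -1.93, 0, 0, 0, 0, 0.7],
  [2.8, -1.93, 0, 0, 0, 0, 0.7],
])

```text
time: 23.12
tool_pos: [0.5111, 0.025, 0.183]
tool_rot: [3.14, -0.0, 1.59]
contact_force: [0.4, 0.4, 0.8]
opening: 0.0642
grip_force: 0.0
```

>>> carry_out([
  [2.8, -1.93, 0, 0, 0, 0, 0.7],
  [2.8, -1.93, 0, 0, 0, 0, 0.7],
  [2.8, -1.93, 0, 0, 0, 0, 0.7],
  [2.8, -1.93, 0, 0, 0, 0, 0.7],
  [2.8, -1.93, 0, 0, 0, 0, 0.7],
  [2.8, -1.93, 0, 0, 0, 0, 0.7],
  [1.4, -0.95, 2, 0, 0, 0, 0.7],
  [0, 0, 2, 0, 0, 0, 0.7],
])

```text
time: 23.78
tool_pos: [0.3821, 0.2061, 0.1435]
tool_rot: [3.138, -0.002, 1.594]
contact_force: [-0.1, -0.4, -0.6]
opening: 0.0643
grip_force: 0.0
```

>>> carry_out([
  [0, 0, 2, 0, 0, 0, 0.7],
  [0, 0, 0.3, 0, 0, 0, 0.7],
  [0, 0, 0, 0, 0, 0, 0.7],
  [0, 0, 0, 0, 0, 0, 0.7],
  [0, 0, 0, 0, 0, 0, 0.7],
  [0, 0, 0, 0, 0, 0, 0.7],
  [0, 0, 0, 0, 0, 0, 0.7],
  [0, 0, 0, 0, 0, 0, 0.7],
])

```text
time: 24.45
tool_pos: [0.3835, 0.2034, 0.1198]
tool_rot: [3.141, -0.0, 1.59]
contact_force: [-0.1, -0.5, -0.0]
opening: 0.0641
grip_force: 0.0
```

```bash
python3 -c "
from h import *
plan((.3851,.2054,.012,90.8))
c=snap('top','top4')
im=c['image'];P=cloud(c)
Q=mask_rect(P,im,(330,95,412,175),lambda p,h:(p[:,2]>.08)&(p[:,2]<.1)&(h[:,0]>40)&(h[:,0]<95),'pipe');print(cv2.minAreaRect(jigf(Q).astype(np.float32)))
cv2.imwrite('pics/c6.png',cv2.resize(im[80:280,180:430],None,fx=3,fy=3,interpolation=cv2.INTER_CUBIC))
"
```

```text
t 24.45 p [0.3835 0.2034 0.1198] rot [ 3.1405e+00 -4.0000e-04  1.5905e+00] F [-0.1 -0.5 -0. ] open 0.0641 grip 0.0
turn z 0.006  shift cm 0.2 0.16 10.78
pipe 130 mean [ 638.9 -155.8   90.1] rect [ 639.4 -155.6] [40.8 40.5] 15.0
((-46.090999603271484, 1.1154518127441406), (40.805946350097656, 40.49108123779297), 58.89561462402344)
```

View pics/c6.png

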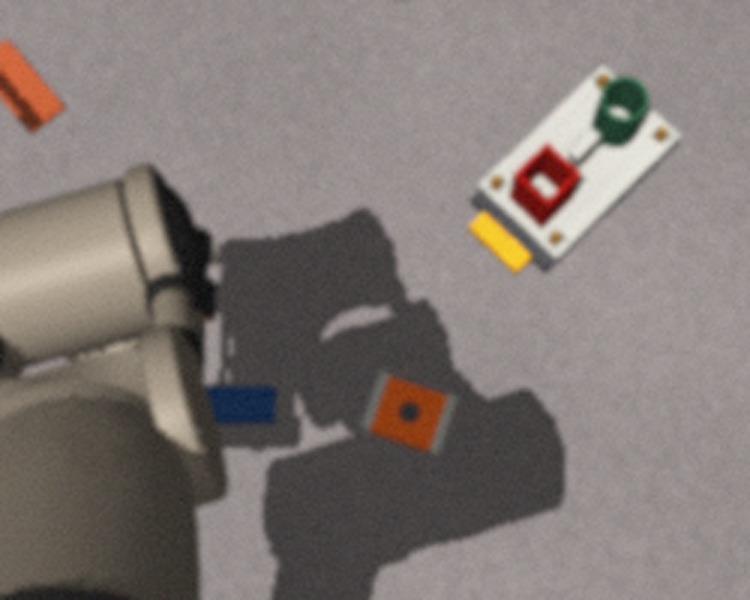

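The tube stands on the yellow half at (545,182) and the pipe on the other half at (622,110), both upright. Now gripping the bar.

>>> carry_out([
  [0.2, 0.16, 2, 0, 0, 0.006, 0.7],
  [0, 0, 2.5, 0, 0, 0, 0.7],
  [0, 0, 2.5, 0, 0, 0, 0.7],
  [0, 0, 1.7, 0, 0, 0, 0.7],
  [0, 0, 1.2, 0, 0, 0, 0.7],
  [0, 0, 0.6, 0, 0, 0, 0.7],
  [0, 0, 0.1, 0, 0, 0, 0.7],
  [0, 0, 0, 0, 0, 0, 0.7],
], force=30)

```text
time: 25.17
tool_pos: [0.3849, 0.2055, 0.0134]
tool_rot: [3.142, -0.0, 1.585]
contact_force: [0.5, -0.0, 0.6]
opening: 0.0643
grip_force: 0.0
```

>>> carry_out([
  [0, 0, 0, 0, 0, 0, 0.1],
  [0, 0, 0, 0, 0, 0, 0.1],
  [0, 0, 0, 0, 0, 0, 0.1],
  [0, 0, 0, 0, 0, 0, 0.1],
  [0, 0, 0, 0, 0, 0, 0.1],
  [0, 0, 0, 0, 0, 0, 0.1],
  [0, 0, 0, 0, 0, 0, 0.1],
  [0, 0, 0, 0, 0, 0, 0.1],
])

```text
time: 25.83
tool_pos: [0.3849, 0.2055, 0.0135]
tool_rot: [3.141, -0.0, 1.585]
contact_force: [0.3, -0.1, 3.9]
opening: 0.0297
grip_force: 30.0
```

>>> carry_out([
  [0, 0, -1, 0, 0, 0, 0.1],
  [0, 0, -2, 0, 0, 0, 0.1],
  [0, 0, -3, 0, 0, 0, 0.1],
  [0, 0, -3, 0, 0, 0, 0.1],
  [0, 0, -3, 0, 0, 0, 0.1],
  [0, 0, -2, 0, 0, 0, 0.1],
  [0, 0, -1, 0, 0, 0, 0.1],
  [0, 0, 0, 0, 0, 0, 0.1],
])

```text
time: 26.5
tool_pos: [0.3857, 0.2058, 0.1652]
tool_rot: [3.138, -0.001, 1.585]
contact_force: [0.6, 0.5, -2.5]
opening: 0.0298
grip_force: 30.0
```

```bash
python3 -c "
from h import *
T=J+JX*.001+JY*.001
plan((T[0],T[1],.17,136.1),(T[0],T[1],.107,136.1))
"
```

```text
t 26.5 p [0.3857 0.2058 0.1652] rot [ 3.1375e+00 -1.3000e-03  1.5848e+00] F [ 0.6  0.5 -2.5] open 0.0298 grip 29.99081701040268
turn z -0.791  shift cm -38.63 -8.43 -0.48
turn z -0.0  shift cm 0.0 0.0 6.3
```

>>> carry_out([
  [0, 0, 0, 0, 0, -0.113, 0.1],
  [0, 0, 0, 0, 0, -0.113, 0.1],
  [0, 0, 0, 0, 0, -0.113, 0.1],
  [0, 0, 0, 0, 0, -0.113, 0.1],
  [0, 0, 0, 0, 0, -0.113, 0.1],
  [0, 0, 0, 0, 0, -0.113, 0.1],
  [0, 0, 0, 0, 0, -0.113, 0.1],
  [-1.6, -0.35, -0.5, 0, 0, 0, 0.1],
])

```text
time: 27.17
tool_pos: [0.3913, 0.1924, 0.166]
tool_rot: [-3.137, -0.004, 2.384]
contact_force: [-0.6, 0.3, -1.6]
opening: 0.0298
grip_force: 30.0
```

>>> carry_out([
  [-3.0, -0.65, 0, 0, 0, 0, 0.1],
  [-3.3, -0.72, 0, 0, 0, 0, 0.1],
  [-3.3, -0.72, 0, 0, 0, 0, 0.1],
  [-3.3, -0.72, 0, 0, 0, 0, 0.1],
  [-3.3, -0.72, 0, 0, 0, 0, 0.1],
  [-3.3, -0.72, 0, 0, 0, 0, 0.1],
  [-3.3, -0.72, 0, 0, 0, 0, 0.1],
  [-3.3, -0.72, 0, 0, 0, 0, 0.1],
])

```text
time: 27.83
tool_pos: [0.5423, -0.0315, 0.1663]
tool_rot: [-3.14, -0.003, 2.376]
contact_force: [0.8, 0.9, -2.1]
opening: 0.03
grip_force: 30.0
```

>>> carry_out([
  [-3.3, -0.72, 0, 0, 0, 0, 0.1],
  [-3.3, -0.72, 0, 0, 0, 0, 0.1],
  [-2.5, -0.55, 0, 0, 0, 0, 0.1],
  [-1.8, -0.4, 0, 0, 0, 0, 0.1],
  [0, 0, 0, 0, 0, 0, 0.1],
  [0, 0, 0, 0, 0, 0, 0.1],
  [0, 0, 0, 0, 0, 0, 0.1],
  [0, 0, 0, 0, 0, 0, 0.1],
])

```text
time: 28.5
tool_pos: [0.6037, -0.1218, 0.1674]
tool_rot: [-3.141, -0.002, 2.377]
contact_force: [-0.0, 0.2, -2.1]
opening: 0.0297
grip_force: 30.0
```

```bash
python3 -c "
from h import *
T=J+JX*.001+JY*.001
plan((T[0],T[1],.109,136.1))
c=snap('side','side5'); im=c['image'];P=cloud(c)
Q=mask_rect(P,im,(320,110,440,222),lambda p,h:(p[:,2]>.13)&(p[:,2]<.19)&(h[:,0]>95)&(h[:,0]<130)&(h[:,1]>100),'bar')
q=jigf(Q);print(q.min(0),q.max(0),Q[:,2].min(),Q[:,2].max())
"
```

```text
t 28.5 p [ 0.6037 -0.1218  0.1674] rot [-3.1410e+00 -1.9000e-03  2.3766e+00] F [-0.   0.2 -2.1] open 0.0297 grip 29.990758672356606
turn z 0.001  shift cm -0.2 0.05 5.84
bar 3 mean [556.7 -83.  176.2] rect [556.5 -84. ] [11.6  2.9] 47.6
[61.91611588  1.33952903] [64.94699642 12.89881684] 0.17467927560394647 0.17724313761664268
```

>>> carry_out([
  [-0.2, 0.05, 0.8, 0, 0, 0, 0.1],
  [0, 0, 1.4, 0, 0, 0, 0.1],
  [0, 0, 1.4, 0, 0, 0, 0.1],
  [0, 0, 0.9, 0, 0, 0, 0.1],
  [0, 0, 0.6, 0, 0, 0, 0.1],
  [0, 0, 0.4, 0, 0, 0, 0.1],
  [0, 0, 0.2, 0, 0, 0, 0.1],
  [0, 0, 0, 0, 0, 0, 0.1],
])

```text
time: 29.22
tool_pos: [0.6063, -0.1239, 0.1111]
tool_rot: [3.142, -0.0, 2.376]
contact_force: [0.4, 0.2, -2.8]
opening: 0.0296
grip_force: 30.0
```

```bash
python3 -c "
from h import *
T=J+JX*.001+JY*.001
plan((T[0],T[1],.1085,136.1))
c=snap('side','side6'); im=c['image']
cv2.imwrite('pics/c7.png',cv2.resize(im[110:230,310:450],None,fx=5,fy=5,interpolation=cv2.INTER_CUBIC))
"
```

```text
t 29.22 p [ 0.6063 -0.1239  0.1111] rot [ 3.1415 -0.      2.3759] F [ 0.4  0.2 -2.8] open 0.0296 grip 29.99074101448059
turn z 0.001  shift cm 0.13 0.02 0.26
```

View pics/c7.png

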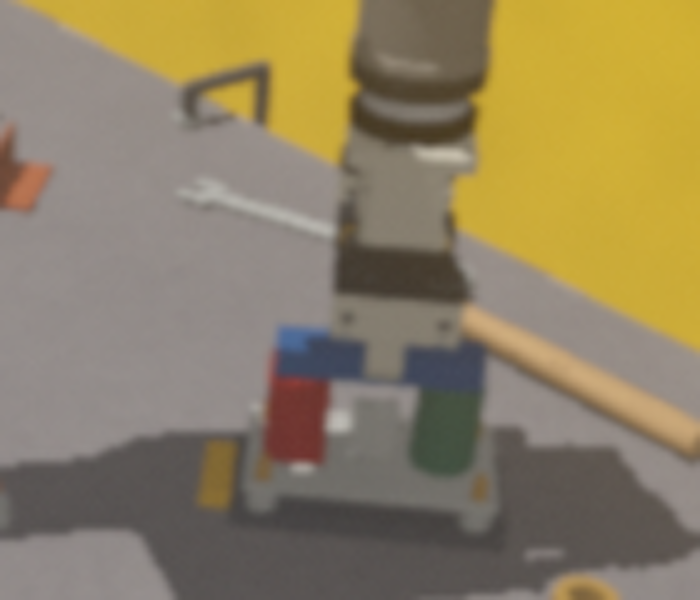

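The bar spans both supports, from about (278,350) to (485,365), and looks level. Touching down slowly.

>>> carry_out([
  [0.1, 0, 0.1, 0, 0, 0, 0.1],
  [0, 0, 0.08, 0, 0, 0, 0.1],
  [0, 0, 0.05, 0, 0, 0, 0.1],
  [0, 0, 0, 0, 0, 0, 0.1],
  [0, 0, 0, 0, 0, 0, 0.1],
  [0, 0, 0, 0, 0, 0, 0.1],
  [0, 0, 0, 0, 0, 0, 0.1],
  [0, 0, 0, 0, 0, 0, 0.1],
])

```text
time: 29.93
tool_pos: [0.6056, -0.1232, 0.1089]
tool_rot: [3.141, 0.0, 2.376]
contact_force: [-0.6, -0.1, -2.7]
opening: 0.0298
grip_force: 30.0
```

>>> carry_out([
  [0, 0, 0.06, 0, 0, 0, 0.1],
  [0, 0, 0.05, 0, 0, 0, 0.1],
  [0, 0, 0, 0, 0, 0, 0.1],
  [0, 0, 0, 0, 0, 0, 0.1],
  [0, 0, 0, 0, 0, 0, 0.1],
  [0, 0, 0, 0, 0, 0, 0.1],
  [0, 0, 0, 0, 0, 0, 0.1],
  [0, 0, 0, 0, 0, 0, 0.1],
])

```text
time: 30.6
tool_pos: [0.6057, -0.1233, 0.1085]
tool_rot: [3.141, 0.001, 2.376]
contact_force: [-2.6, 0.7, 5.6]
opening: 0.0296
grip_force: 30.0
```

>>> carry_out([
  [0, 0, -0.05, 0, 0, 0, 0.1],
  [0, 0, 0, 0, 0, 0, 0.55],
  [0, 0, 0, 0, 0, 0, 0.55],
  [0, 0, 0, 0, 0, 0, 0.55],
  [0, 0, 0, 0, 0, 0, 0.55],
  [0, 0, -1, 0, 0, 0, 0.55],
  [0, 0, -2, 0, 0, 0, 0.55],
  [0, 0, -3, 0, 0, 0, 0.55],
])

```text
time: 31.27
tool_pos: [0.6042, -0.1228, 0.167]
tool_rot: [-3.139, -0.005, 2.376]
contact_force: [-0.4, 0.6, 0.1]
opening: 0.0508
grip_force: 0.0
```

```bash
python3 -c "
from h import *
plan((.539,-.3707,.14,136.1),(.539,-.3707,.018,136.1))
"
```

```text
t 31.27 p [ 0.6042 -0.1228  0.167 ] rot [-3.1394 -0.0048  2.3757] F [-0.4  0.6  0.1] open 0.0508 grip 0.0
turn z 0.0  shift cm -12.49 -22.39 2.7
turn z -0.0  shift cm 0.0 0.0 12.2
```

>>> carry_out([
  [-0.8, -1.4, 0, 0, 0, 0, 0.55],
  [-1.7, -3.1, 0, 0, 0, 0, 0.55],
  [-1.9, -3.4, 0, 0, 0, 0, 0.55],
  [-1.9, -3.4, 0, 0, 0, 0, 0.55],
  [-1.9, -3.4, 0, 0, 0, 0, 0.55],
  [-1.9, -3.4, 0, 0, 0, 0, 0.55],
  [-1.5, -2.7, 0, 0, 0, 0, 0.55],
  [-0.8, -1.6, 0, 0, 0, 0, 0.55],
])

```text
time: 31.93
tool_pos: [0.5383, -0.3745, 0.169]
tool_rot: [-3.141, 0.002, 2.373]
contact_force: [0.2, -0.3, -0.3]
opening: 0.0503
grip_force: 0.0
```

>>> carry_out([
  [0, 0, 2, 0, 0, 0, 0.55],
  [0, 0, 3, 0, 0, 0, 0.55],
  [0, 0, 2, 0, 0, 0, 0.55],
  [0, 0, 0, 0, 0, 0, 0.55],
  [0, 0, 0, 0, 0, 0, 0.55],
  [0, 0, 0, 0, 0, 0, 0.55],
  [0, 0, 0, 0, 0, 0, 0.55],
  [0, 0, 0, 0, 0, 0, 0.55],
])

```text
time: 32.6
tool_pos: [0.5405, -0.3711, 0.1003]
tool_rot: [3.141, 0.003, 2.376]
contact_force: [0.8, -0.5, -0.2]
opening: 0.0504
grip_force: 0.0
```

```bash
python3 -c "
from h import *
plan((.539,-.3707,.018,136.1))
c=snap('top','top5');im=c['image']
Q=mask_rect(cloud(c),im,(320,85,420,185),lambda p,h:(p[:,2]>.10)&(p[:,2]<.125)&(h[:,0]>95)&(h[:,0]<130)&(h[:,1]>100),'bar')
print(cv2.minAreaRect(jigf(Q).astype(np.float32)))
c=snap('side','side7'); im=c['image']
cv2.imwrite('pics/c8.png',cv2.resize(im[120:280,340:500],None,fx=3.7,fy=3.7,interpolation=cv2.INTER_CUBIC))
"
```

```text
t 32.6 p [ 0.5405 -0.3711  0.1003] rot [3.1414 0.0032 2.3761] F [ 0.8 -0.5 -0.2] open 0.0504 grip 0.0
turn z 0.001  shift cm 0.14 -0.08 8.23Traceback (most recent call last):
  File "<string>", line 5, in <module>
    Q=mask_rect(cloud(c),im,(320,85,420,185),lambda p,h:(p[:,2]>.10)&(p[:,2]<.125)&(h[:,0]>95)&(h[:,0]<130)&(h[:,1]>100),'bar')
  File "h.py", line 19, in mask_rect
    M=m.reshape(v1-v0,u1-u0).astype(np.uint8); n,L,S,_=cv2.connectedComponentsWithStats(M); k=1+S[1:,4].argmax(); Q=p[(L==k).ravel()]
                                                                                                ~~~~~~~~~~~~~~^^
ValueError: attempt to get argmax of an empty sequence
```

```bash
python3 -c "
from h import *
c=snap('side','side7'); im=c['image']
cv2.imwrite('pics/c8.png',cv2.resize(im[120:280,340:500],None,fx=3.7,fy=3.7,interpolation=cv2.INTER_CUBIC))
c=load('top5');P=cloud(c);print(P[100:170:10,340:410:10,2].round(3))
"
```

```text
[[-0.005 -0.001  0.666  0.667  0.665  0.664  0.662]
 [-0.005  0.66   0.664  0.666  0.668  0.666  0.664]
 [ 0.638  0.659  0.662  0.666  0.667  0.668  0.667]
 [ 0.65   0.655  0.659  0.661  0.664  0.666  0.667]
 [ 0.641  0.649  0.653  0.657  0.661  0.666  0.664]
 [ 0.63   0.64   0.648  0.653  0.656  0.661  0.663]
 [ 0.612  0.63   0.638  0.647  0.653  0.657  0.661]]
```

View pics/c8.png

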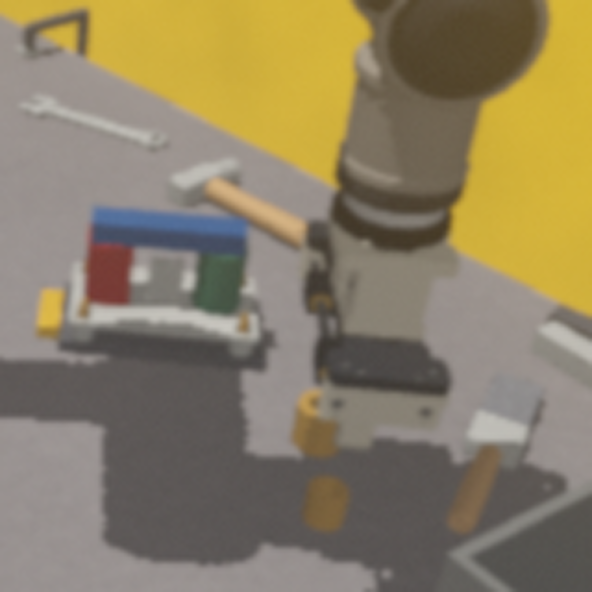

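```bash
python3 -c "
from h import *
c=load('side7')
for p in((.5405,-.371,.092),(.5405,-.371,.16),(.539,-.371,.03),(.603,-.3085,.04)):
    q=c['world_to_cam']@np.array([*p,1]); u=c['cx']+c['fx']*q[0]/-q[2]; v=c['cy']-c['fy']*q[1]/-q[2]; print(p,(u-340)*3.7,(v-120)*3.7)
top_of(c,(420,245,438,268),.022,.036,'small')
"
```

```text
(0.5405, -0.371, 0.092) 344.5210399318595 421.1212848527554
(0.5405, -0.371, 0.16) 362.130705254283 343.00786120596064
(0.539, -0.371, 0.03) 328.21253399582145 488.1377871052861
(0.603, -0.3085, 0.04) 323.2390328410887 403.2415047385951
small 78 mean [ 0.5371 -0.3701  0.0284] rect c [ 537.5 -370.3] size [28.5 28.6] ang 3.3
```

The bar rests level on the tube and pipe in the crop, spanning (92,220) to (247,240). The projection confirms the gripper is over the small bush at (327,500). Descending.

>>> carry_out([
  [0.14, -0.08, 1, 0, 0, 0, 0.55],
  [0, 0, 2.2, 0, 0, 0, 0.55],
  [0, 0, 2.2, 0, 0, 0, 0.55],
  [0, 0, 1.5, 0, 0, 0, 0.55],
  [0, 0, 0.9, 0, 0, 0, 0.55],
  [0, 0, 0.4, 0, 0, 0, 0.55],
  [0, 0, 0, 0, 0, 0, 0.55],
  [0, 0, 0, 0, 0, 0, 0.1],
], force=15)

```text
time: 33.37
tool_pos: [0.5385, -0.3705, 0.0169]
tool_rot: [3.141, 0.001, 2.376]
contact_force: [0.8, 0.1, 0.8]
opening: 0.0468
grip_force: 0.0
```

>>> carry_out([
  [0, 0, 0, 0, 0, 0, 0.1],
  [0, 0, 0, 0, 0, 0, 0.1],
  [0, 0, 0, 0, 0, 0, 0.1],
  [0, 0, 0, 0, 0, 0, 0.1],
  [0, 0, 0, 0, 0, 0, 0.1],
  [0, 0, 0, 0, 0, 0, 0.1],
  [0, 0, 0, 0, 0, 0, 0.1],
  [0, 0, 0, 0, 0, 0, 0.1],
])

```text
time: 34.03
tool_pos: [0.5387, -0.3706, 0.0173]
tool_rot: [3.141, 0.002, 2.376]
contact_force: [-0.1, -0.0, 6.2]
opening: 0.0302
grip_force: 15.0
```

>>> carry_out([
  [0, 0, -1, 0, 0, 0, 0.1],
  [0, 0, -2, 0, 0, 0, 0.1],
  [0, 0, -3, 0, 0, 0, 0.1],
  [0, 0, -4, 0, 0, 0, 0.1],
  [0, 0, -4, 0, 0, 0, 0.1],
  [0, 0, -2, 0, 0, 0, 0.1],
  [0, 0, -1, 0, 0, 0, 0.1],
  [0, 0, 0, 0, 0, 0, 0.1],
])

```text
time: 34.7
tool_pos: [0.5387, -0.3708, 0.1889]
tool_rot: [3.141, 0.004, 2.376]
contact_force: [1.1, 0.4, -0.9]
opening: 0.0302
grip_force: 15.0
```

```bash
python3 -c "
from h import *
T=np.array([.606,-.1235])
plan((T[0],T[1],.19,136.1),(T[0],T[1],.135,136.1))
c=load('side7')
Q=mask_rect(cloud(c),c['image'],(355,170,415,200),lambda p,h:(p[:,2]>.108)&(p[:,2]<.125),'bar'); print(cv2.minAreaRect(jigf(Q).astype(np.float32)))
"
```

```text
t 34.7 p [ 0.5387 -0.3708  0.1889] rot [3.1414 0.0042 2.3759] F [ 1.1  0.4 -0.9] open 0.0302 grip 14.999354928731918
turn z 0.0  shift cm 12.3 22.48 -0.11
turn z -0.0  shift cm 0.0 0.0 5.5
bar 288 mean [ 600.1 -123.4  114.5] rect [ 603.  -120.2] [ 37.4 129.7] 47.61
((4.702259063720703, 0.9304714202880859), (129.7493133544922, 37.369564056396484), 1.5147944688796997)
```

>>> carry_out([
  [0.8, 1.4, 0, 0, 0, 0, 0.1],
  [1.7, 3.1, 0, 0, 0, 0, 0.1],
  [1.9, 3.4, 0, 0, 0, 0, 0.1],
  [1.9, 3.4, 0, 0, 0, 0, 0.1],
  [1.9, 3.4, 0, 0, 0, 0, 0.1],
  [1.9, 3.4, 0, 0, 0, 0, 0.1],
  [1.5, 2.8, 0, 0, 0, 0, 0.1],
  [0.8, 1.5, 0, 0, 0, 0, 0.1],
])

```text
time: 35.37
tool_pos: [0.6032, -0.1175, 0.1833]
tool_rot: [-3.14, -0.006, 2.379]
contact_force: [0.6, 0.3, -1.6]
opening: 0.0303
grip_force: 15.0
```

>>> carry_out([
  [0, 0, 1, 0, 0, 0, 0.1],
  [0, 0, 1.5, 0, 0, 0, 0.1],
  [0, 0, 1.2, 0, 0, 0, 0.1],
  [0, 0, 0.6, 0, 0, 0, 0.1],
  [0, 0, 0, 0, 0, 0, 0.1],
  [0, 0, 0, 0, 0, 0, 0.1],
  [0, 0, 0, 0, 0, 0, 0.1],
  [0, 0, 0, 0, 0, 0, 0.1],
])

```text
time: 36.03
tool_pos: [0.6043, -0.1232, 0.1439]
tool_rot: [3.141, 0.001, 2.375]
contact_force: [0.3, -0.3, -1.1]
opening: 0.0302
grip_force: 15.0
```

```bash
python3 -c "
from h import *
plan((.6056,-.1225,.132,136.1))
c=snap('side','side8')
cv2.imwrite('pics/c9.png',cv2.resize(c['image'][110:230,310:450],None,fx=5,fy=5,interpolation=cv2.INTER_CUBIC))
"
```

```text
t 36.03 p [ 0.6043 -0.1232  0.1439] rot [3.1410e+00 1.0000e-03 2.3754e+00] F [ 0.3 -0.3 -1.1] open 0.0302 grip 14.999468475580215
turn z 0.0  shift cm -0.05 0.14 1.19
```

View pics/c9.png

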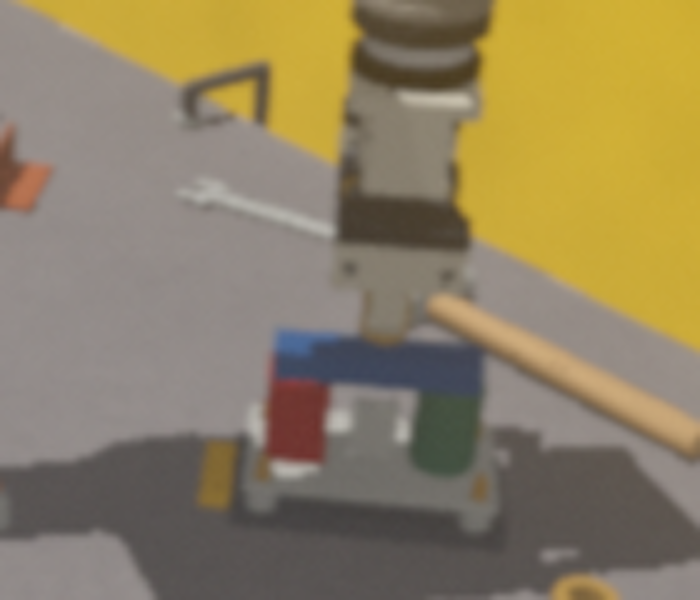

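The bush hangs over the bar's middle at (382,335), and the bar spans 275–483. Lowering.

>>> carry_out([
  [0, 0.12, 0.3, 0, 0, 0, 0.1],
  [0, 0, 0.3, 0, 0, 0, 0.1],
  [0, 0, 0.2, 0, 0, 0, 0.1],
  [0, 0, 0.15, 0, 0, 0, 0.1],
  [0, 0, 0.1, 0, 0, 0, 0.1],
  [0, 0, 0, 0, 0, 0, 0.1],
  [0, 0, 0, 0, 0, 0, 0.1],
  [0, 0, 0, 0, 0, 0, 0.1],
])

```text
time: 36.75
tool_pos: [0.6049, -0.122, 0.1329]
tool_rot: [3.141, 0.0, 2.376]
contact_force: [-0.3, 0.7, -1.2]
opening: 0.0299
grip_force: 15.0
```

>>> carry_out([
  [0, 0, 0.07, 0, 0, 0, 0.1],
  [0, 0, 0.05, 0, 0, 0, 0.1],
  [0, 0, 0, 0, 0, 0, 0.1],
  [0, 0, 0, 0, 0, 0, 0.1],
  [0, 0, 0, 0, 0, 0, 0.1],
  [0, 0, 0, 0, 0, 0, 0.1],
  [0, 0, 0, 0, 0, 0, 0.1],
  [0, 0, 0, 0, 0, 0, 0.1],
])

```text
time: 37.42
tool_pos: [0.605, -0.122, 0.1322]
tool_rot: [3.141, 0.001, 2.376]
contact_force: [-1.6, -0.7, 6.4]
opening: 0.0302
grip_force: 15.0
```

Contact. Releasing and backing off upward, then sideways.

>>> carry_out([
  [0, 0, -0.05, 0, 0, 0, 0.1],
  [0, 0, 0, 0, 0, 0, 0.55],
  [0, 0, 0, 0, 0, 0, 0.55],
  [0, 0, 0, 0, 0, 0, 0.55],
  [0, 0, 0, 0, 0, 0, 0.55],
  [0, 0, -1, 0, 0, 0, 0.55],
  [0, 0, -2, 0, 0, 0, 0.55],
  [0, 0, -3, 0, 0, 0, 0.55],
])

```text
time: 38.08
tool_pos: [0.6035, -0.1215, 0.1908]
tool_rot: [-3.139, -0.005, 2.376]
contact_force: [1.7, -0.8, -0.4]
opening: 0.0505
grip_force: 0.0
```

>>> carry_out([
  [1.5, 1.5, -1, 0, 0, 0, 0.55],
  [2, 2, 0, 0, 0, 0, 0.55],
  [2, 2, 0, 0, 0, 0, 0.55],
  [2, 2, 0, 0, 0, 0, 0.55],
  [2, 2, 0, 0, 0, 0, 0.55],
  [2, 2, 0, 0, 0, 0, 0.55],
  [2, 2, 0, 0, 0, 0, 0.55],
  [2, 2, 0, 0, 0, 0, 0.55],
])

```text
time: 38.75
tool_pos: [0.6005, 0.0986, 0.203]
tool_rot: [3.141, 0.001, 2.376]
contact_force: [0.4, 0.3, -0.0]
opening: 0.0506
grip_force: 0.0
```

>>> carry_out([
  [2, 2, 0, 0, 0, 0, 0.55],
  [2, 2, 0, 0, 0, 0, 0.55],
  [2, 2, 0, 0, 0, 0, 0.55],
  [2, 2, 0, 0, 0, 0, 0.55],
  [0, 0, 0, 0, 0, 0, 0.55],
  [0, 0, 0, 0, 0, 0, 0.55],
  [0, 0, 0, 0, 0, 0, 0.55],
  [0, 0, 0, 0, 0, 0, 0.55],
])

```text
time: 39.42
tool_pos: [0.5985, 0.2092, 0.2024]
tool_rot: [-3.142, 0.0, 2.375]
contact_force: [0.6, -0.4, 0.2]
opening: 0.0509
grip_force: 0.0
```

```bash
python3 -c "
from h import *
plan()
c=snap('top','top9');P=cloud(c);im=c['image']
Q=mask_rect(P,im,(320,85,420,190),lambda p,h:(p[:,2]>.105)&(p[:,2]<.12)&(h[:,0]>95)&(h[:,0]<130)&(h[:,1]>80),'bar');print(cv2.minAreaRect(jigf(Q).astype(np.float32)))
Q=mask_rect(P,im,(320,85,420,190),lambda p,h:(p[:,2]>.135)&(p[:,2]<.16),'bush');print(cv2.minAreaRect(jigf(Q).astype(np.float32)))
p=P.reshape(-1,3);Q=p[(abs(p[:,2]-.035)<.004)&(np.linalg.norm(p[:,:2]-J,axis=1)<.1)];print('plate',cv2.minAreaRect(jigf(Q).astype(np.float32)))
cv2.imwrite('pics/c10.png',np.hstack([cv2.resize(x[a:a+100,b:b+100],None,fx=4,fy=4,interpolation=cv2.INTER_CUBIC) for x,a,b in((im,90,325),(snap('side','side9')['image'],120,335))]))
"
```

```text
t 39.42 p [0.5985 0.2092 0.2024] rot [-3.1416e+00  4.0000e-04  2.3747e+00] F [ 0.6 -0.4  0.2] open 0.0509 grip 0.0
bar 253 mean [575.2 -97.2 113.7] rect [578.7 -99.8] [29.1 61.4] 46.7
((36.34857940673828, 3.0404138565063477), (61.38788986206055, 29.102294921875), 0.5963363647460938)
bush 99 mean [ 603.5 -123.3  142.9] rect [ 603.8 -122.9] [28.3 27.3] 85.84
((2.220062255859375, 2.274036407470703), (27.272939682006836, 28.304325103759766), 39.74110794067383)
plate ((-1.6429595947265625, 1.0700302124023438), (160.9011688232422, 96.16288757324219), 0.388678640127182)
```

View pics/c10.png

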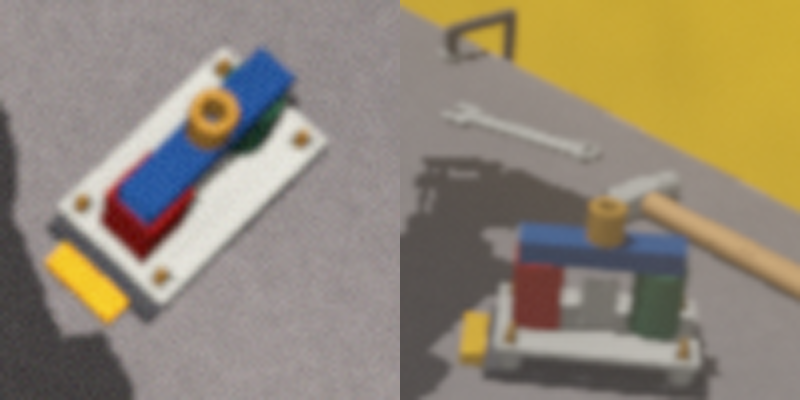

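The stack is complete: all four pins are through the plate, and the bush stands at (212,112) on the bar's middle. All measured offsets are 3 mm or less.

```bash
python3 -c "
from h import *
print(robot.hand_in())"
```

```text
the job is handed in; nothing more can be done
None
```

The bracket is dry-stacked in its jig, and I handed the job in at about 39.5 s of the 138 s allowed. The last pictures show the plate on the posts with all four pins through, and the tube, pipe, bar and bush placed on it; I never moved the arm to the magnet or the offcut, and `hand_in()` gave no verdict back.

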